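# Get the trimming tools out of the sliding-lid box

### The job

Open the wooden tool box: lift the lid's front end over the stop lip, slide the lid out of its grooves and lay it down flat on the bench. Then lift out the tray and set it flat on the bench too, lay every tool from under it on the yellow mat, each lying flat on the mat and not on another tool, and put the empty tray back on its ledges in the box, leaving the lid off. Do not disturb the goblet, the jar or the tea bowl.

Things in the scene. Friction and masses are not known exactly. Their poses are not given: they have to be found in the camera images.
- box: Brown wooden tool box, fixed, 176 x 270 x 72 mm (own x, y, z). Origin: centre of its underside; +y points to the end with the stop lip. Inside 148 x 254 mm; floor 6 mm thick, tools lie on it. Tray ledges: tops 26 mm up, 13 mm wide, along both long sides. Side wall tops, which carry the lid: 53 mm up. -y end wall 59 mm high, +y end wall (lip) and cheeks beside the lid 63 mm.
- box_lip (a point): Middle of the top edge of the stop lip: 131 mm along own +y from the box's centre, 63 mm up, 10 mm above the closed lid's underside. Same axes as the box. The lid's front end must be raised 11 to 22 mm, its rear staying in the grooves, to pass over the lip.
- box_groove (a point): Front end of the grooves, on the centre line of the box (y = -60 mm from its centre), 66 mm up. From here to the -y end a groove roof along each long side (underside 66 mm up, top 72 mm, reaching in to 72 mm from the centre line) holds the lid's rear down, so it cannot be lifted straight off: slide it at least 70 mm to +y first.
- lid_handle (a point): Middle of the lid's green handle block: 16 mm wide (own x), 50 mm long (own y, the sliding direction), 26 mm high; this point is 20 mm above the lid's underside, the block's top 32 mm. Lid: pale plywood plate 156 x 252 x 6 mm, 0.13 to 0.22 kg; plate centre 55 mm behind this point (own -y). Starts closed, behind the lip, axes like the box's. The bar can pivot between finger pads.
- lid_front (a point): Middle of the lower edge of the lid's front (+y) end, 71 mm ahead of the handle's middle; behind the stop lip when closed.
- lid_rear (a point): Middle of the lower edge of the lid's rear (-y) end, 181 mm behind the handle's middle; in the grooves when closed.
- tray_handle (a point): Middle of the blue handle bar of the shallow grey tray: bar 14 mm wide (own x), 70 mm long (own y), its top 24 mm above the tray's underside; this point is 15 mm above the underside. Tray 136 x 242 x 14 mm, floor 4 mm thick, about 0.13 to 0.22 kg, with the bar at its centre. Starts on the ledges in the box, hidden under the lid, 6 mm clear of the walls, 4 mm of the groove roofs.
- mat_top (a point): Centre of the upper face of the loose yellow mat, a stiff slab 240 x 130 x 10 mm (own x, y, z), 0.6 kg, flat on the bench.
- tool_a_mid (a point): Pottery tool (red handle, steel wire loop), about 110 mm long. This point is the centre of its handle, half-way up: square-edged handle 80 mm long (own x), 16 mm wide (own y), 18 mm high (own z); the head is beyond +x, up to 70 mm from this point. About 45 g. Starts lying on the box floor under the tray, about across the box, tools about 54 mm apart; may be absent.
- tool_b_mid (a point): Pottery tool (green handle, triangular steel wire loop), about 110 mm long. This point is the centre of its handle, half-way up: square-edged handle 80 mm long (own x), 16 mm wide (own y), 18 mm high (own z); the head is beyond +x, up to 70 mm from this point. About 45 g. Starts lying on the box floor under the tray, about across the box, tools about 54 mm apart; may be absent.
- tool_c_mid (a point): Pottery tool (dark brown wooden handle, pale wooden blade), about 110 mm long. This point is the centre of its handle, half-way up: square-edged handle 80 mm long (own x), 16 mm wide (own y), 18 mm high (own z); the head is beyond +x, up to 70 mm from this point. About 45 g. Starts lying on the box floor under the tray, about across the box, tools about 54 mm apart; may be absent.
- tool_d_mid (a point): Pottery tool (white handle, black head), about 110 mm long. This point is the centre of its handle, half-way up: square-edged handle 80 mm long (own x), 16 mm wide (own y), 18 mm high (own z); the head is beyond +x, up to 70 mm from this point. About 45 g. Starts lying on the box floor under the tray, about across the box, tools about 54 mm apart; may be absent.
- goblet: White unfinished goblet, 72 mm wide, 110 mm high; origin at the centre of its foot. Not part of the job.
- jar: Terracotta jar with wooden cap, 64 mm wide, 58 mm high; origin at the centre of its foot. Not part of the job.
- teabowl: Blue tea bowl, 104 mm wide, 60 mm high; origin at the centre of its foot. Not part of the job.

How it is judged:
On the way, in this order (a step that is already met when the one before it is completed fails the run):
1. the lid's front end is lifted over the stop lip and the lid slid out part-way, its rear end still in the grooves (y of lid_front in the frame of box between 0.142 and 0.187 m and z of lid_front in the frame of box above 0.0605 m and z of lid_rear in the frame of box between 0.045 and 0.066 m), for 0.05 s.
2. the lid lies flat on the bench (height (world z) of lid_handle below 0.026 m and angle between lid_handle's own z axis and vertical below 0.06 rad and horizontal distance between lid_handle and box above 0.12 m), for 0.2 s.
3. the tray has been lifted out and lies flat on the bench (height (world z) of tray_handle below 0.021 m and angle between tray_handle's own z axis and vertical below 0.06 rad and horizontal distance between tray_handle and box above 0.12 m), for 0.2 s.
At the end, for the whole second after the job is handed in: The lid lies flat, right way up, on the bench (within 0.06 rad, underside within 6 mm of it); the tray is back in the box, level on its ledges (within 5 mm in height), either way round; every tool present lies directly on the yellow mat, with the centre of its handle over the mat (all of step 2 and x of tray_handle in the frame of box between -0.012 and 0.012 m and y of tray_handle in the frame of box between -0.014 and 0.014 m and z of tray_handle in the frame of box between 0.036 and 0.046 m and angle between tray_handle's own z axis and vertical below 0.06 rad and x of tool_a_mid in the frame of mat_top between -0.115 and 0.115 m and y of tool_a_mid in the frame of mat_top between -0.06 and 0.06 m and z of tool_a_mid in the frame of mat_top between 0.003 and 0.016 m and x of tool_b_mid in the frame of mat_top between -0.115 and 0.115 m and y of tool_b_mid in the frame of mat_top between -0.06 and 0.06 m and z of tool_b_mid in the frame of mat_top between 0.003 and 0.016 m and x of tool_c_mid in the frame of mat_top between -0.115 and 0.115 m and y of tool_c_mid in the frame of mat_top between -0.06 and 0.06 m and z of tool_c_mid in the frame of mat_top between 0.003 and 0.016 m and x of tool_d_mid in the frame of mat_top between -0.115 and 0.115 m and y of tool_d_mid in the frame of mat_top between -0.06 and 0.06 m and z of tool_d_mid in the frame of mat_top between 0.003 and 0.016 m); the robot touches nothing.
It fails at once if the goblet is pushed more than 30 mm or tipped (distance of goblet from where it was at the start of the episode above 0.03 m or angle between goblet's own z axis and vertical above 0.5 rad).
It fails at once if the jar is pushed more than 30 mm or tipped (distance of jar from where it was at the start of the episode above 0.03 m or angle between jar's own z axis and vertical above 0.5 rad).
It fails at once if the teabowl is pushed more than 30 mm or tipped (distance of teabowl from where it was at the start of the episode above 0.03 m or angle between teabowl's own z axis and vertical above 0.5 rad).
Of tool_a, tool_b, tool_c, tool_d only 2 to 4 are there at a start; the rules pass over those that are not, and their reading is None.
At some moment in a run one of mat, tray may be knocked a few centimetres aside while the robot is not near it.
It also fails if it takes over 210 s, if anything falls off the work surface, if the arm or the gripper's body presses on something with over 40 N, if the wrist force passes 120 N, or if a joint passes its speed limit or range.

### The arm

A 6-joint arm with a two-finger parallel gripper is mounted at the origin on the work surface. World frame = base frame: x ahead of the robot, y to its left, z up, the work surface at z = 0. Lengths are in m, angles in rad, forces in N, time in s.
With the tool pointing down it reaches from about 0.4 to 0.825 m from the base axis. Payload 7 kg.
Tool frame: the origin (TCP) lies midway between the tips of the shut fingers; the grasp point (between the pads) lies 19 mm behind it; x points along the fingers, y is the direction in which the jaws open and shut, and the axes are right-handed (so a half turn about x gives the same grasp; the last joint's range is limited). The gripper opens to 88 mm and grips with 3 to 60 N. Pads are 19 mm wide; open, the fingers measure 130 mm over their backs; the gripper's body (78 mm by 193 mm) begins 47 mm behind the grasp point.
Start: joints at [-0.872, 0.359, 0.012, 0, -1.224, -0.288], TCP at [0.27, -0.619, 0.227] pointing down, gripper open.
Joint ranges: [-3.07, 3.07], [-1.43, 2.12], [-1.02, 1.25], [-3.03, 1.67], [-3.05, -0], [-3.03, 3.03]. Speed limits (rad/s): [2.39, 2.39, 3.01, 3.14, 3.14, 3.14].

### API

Orientations are given as a rotation vector (axis times angle).
In Python, from workcell import state, eyes, bot, nets gives the robot as it stands.
- The arm moves only by the tool arm_command, never from a script. Its arguments are lists of equal length, an entry for each row: "delta_pos": the shift along the tool's x, y, z in mm, a list of three; "delta_rot": the turn, a rotation vector about the tool's x, y, z in rad, a list of three; "grip": the closure in counts, from 0 (fully open) to 255 (shut). A call has 1 to 12 rows; each row shifts and turns the pose as measured when the row begins, along the tool's axes as they then stand; what a row does not reach is not made up. A row lasts 1/12 s, in which the tool goes at most 41.7 mm and 7.16 degrees, less where a joint would pass 70% of its speed; a pose out of reach is approached as far as the arm can. A call with a gripper value outside its range is refused whole. The fingers move at their own pace and stop on an object; "grip_force" is the grip in N (left out, the last holds). Time passes only in rows, so rows that do not move let the fingers close. It gives the time, the measured TCP pose, the force and the opening at its end, in the units of the state.
- state(): the state, without advancing time (a new reading comes with each control period).
- eyes.read_camera(name): name is "scene" or "top"; returns a dict with "image" (400x640x3 uint8, red, green, blue), "vertical_fov" (degrees; the focal length in pixels is half the picture's height over the tangent of half this angle, whatever the lens; pixels are square), "cx", "cy" (the principal point, pixels), "R" (3x3) and "t" (3): a world point X has camera coordinates R X + t. Camera axes: x right, y down, z forward; pixel columns grow to the right and rows downward; lengths in m; the calibration is good to about 2 mm. A picture is of the moment at which its call begins. There is no depth.
- bot.job_done(): hands the job in, once; it reports no verdict.
Trained networks look in the newest picture that a camera, given by its name, has taken for a name from the list of things; names that differ only in an ending like _2 or _b are one class to them, and where a whole thing is asked for, a point or a joint stands for the part that bears it (a point fixed in the world has none). Each returns a list of dicts, best first, with "confidence" (0 to 1); they miss things now and then, are a little off and sometimes report something else, mostly with a low value. They report only what shows in the picture. A call takes as long as a camera call.
- nets.boxes_of(query, camera): "centre" ([column, row] in pixels, amid what is visible of it).
- nets.masks_of(query, camera): "region" (400x640 bool, what is visible of it) and "centre" ([column, row] in pixels, amid what is visible of it).
The state is a dict: "clock": time; "joints": joint angles; "joint_vel": joint speeds; "tau": joint torques, N m; "position": TCP position; "tool_rot": TCP orientation; "force": force on the tool from outside, world axes, zero at the start; "torque": the same for the moment, N m; "finger_gap": finger opening in m.
Only numpy, scipy, OpenCV 4.12 (cv2) and the standard library are available. Lean on these libraries where they do the work, as an engineer would, in place of code of your own. Each camera call takes 0.05 s, during which the arm holds its last target. There are 200 camera calls.

## Working session

There is one attempt and no reset: what is moved stays moved. The work goes in short steps, Python scripts to look and compute and a tool call to move; the robot and the scene stay as the last step left them, time stands still between calls to the robot, and variables do not carry over. Pictures are saved under pics/ and viewed, about 12 in all and at most 16, crops included, and the job is handed in when it is done.

Besides the shell and the picture viewer there is one more tool, called after "Emit:" by a JSON object that holds its "api" and its "payload". arm_command: Moves the arm, as the interface text tells. Its arguments: {"type":"object","properties":{"delta_pos":{"type":"array"},"delta_rot":{"type":"array"},"grip":{"type":"array"},"grip_force":{"type":"number"}},"required":["delta_pos","delta_rot","grip"]}

```bash
ls; mkdir -p pics; cat > h.py <<'E'
import numpy as np, cv2
from workcell import state, eyes, bot, nets
from scipy.spatial.transform import Rotation as Rn
def cam(n):
    c=eyes.read_camera(n); f=200/np.tan(np.radians(c["vertical_fov"])/2)
    c["K"]=np.array([[f,0,c["cx"]],[0,f,c["cy"]],[0,0,1]]); c["R"]=np.array(c["R"]);c["t"]=np.array(c["t"]); return c
def ray(c,p,z):
    d=c["R"].T@np.linalg.inv(c["K"])@np.array([p[0],p[1],1.]); o=-c["R"].T@c["t"]
    return o+d*(z-o[2])/d[2]
def proj(c,X):
    q=c["K"]@(c["R"]@np.array(X,float)+c["t"]); return q[:2]/q[2]
def save(c,n,crop=None,s=1):
    im=cv2.cvtColor(np.array(c["image"]),cv2.COLOR_RGB2BGR)
    if crop: im=im[crop[1]:crop[3],crop[0]:crop[2]]
    cv2.imwrite(f"pics/{n}.png",cv2.resize(im,None,fx=s,fy=s,interpolation=cv2.INTER_CUBIC))
def boxfit(c,q,camn,z):
    m=nets.masks_of(q,camn)
    if not m: return None
    r=np.array(m[0]["region"]).astype(np.uint8)
    cs=max(cv2.findContours(r,cv2.RETR_EXTERNAL,cv2.CHAIN_APPROX_NONE)[0],key=cv2.contourArea)
    P=np.array([ray(c,p[0],z)[:2] for p in cs],np.float32)*1000
    return m[0]["confidence"],cv2.minAreaRect(P)
E
python3 - <<'E'
from h import *
s=state(); print(s["position"],s["tool_rot"],s["clock"]); print(Rn.from_rotvec(s["tool_rot"]).as_matrix().round(3))
for n in("top","scene"):
    c=cam(n); save(c,n+"0"); print(n,c["K"][0,0],-c["R"].T@c["t"])
    print(c["R"].round(3))
    for q,z in(("box",.06),("lid_handle",.059),("mat_top",.01),("goblet",.05),("jar",.03),("teabowl",.03)):
        b=nets.boxes_of(q,n)
        for d in b[:2]: print(q,d["confidence"],d["centre"],ray(c,d["centre"],z).round(3))
        try: print("  fit",boxfit(c,q,n,z))
        except Exception as e: print(e)
E
```

```text
pics
[ 0.26931754 -0.6183818   0.22561218] [-0.32084597  1.54719817  0.3234634 ] 0.0
[[-0.001 -0.399  0.917]
 [ 0.002  0.917  0.399]
 [-1.     0.002 -0.   ]]
top 472.4956330807123 [0.43709074 0.10871531 1.45923383]
[[ 0.002 -1.     0.016]
 [-0.989 -0.004 -0.147]
 [ 0.147 -0.016 -0.989]]
box 0.81 [367.4, 257.6] [ 0.476 -0.054  0.06 ]
box 0.49 [175.8, 214.7] [0.601 0.514 0.06 ]
  fit (0.71, ((563.3443603515625, -50.49592590332031), (275.34869384765625, 182.41690063476562), 88.46145629882812))
lid_handle 0.94 [363.6, 225.7] [ 0.571 -0.044  0.059]
lid_handle 0.7 [369.9, 198.2] [ 0.654 -0.064  0.059]
  fit (0.8, ((562.9815063476562, -50.01629638671875), (252.90774536132812, 158.67721557617188), 88.49234008789062))
mat_top 0.86 [446.3, 245.3] [ 0.516 -0.303  0.01 ]
  fit (0.91, ((518.3640747070312, -295.66400146484375), (136.09283447265625, 242.1988525390625), 79.96227264404297))
goblet 0.88 [293.0, 160.5] [0.77  0.168 0.05 ]
goblet 0.28 [365.0, 227.3] [ 0.567 -0.049  0.05 ]
  fit (0.87, ((764.1703491210938, 172.9790802001953), (84.29347229003906, 70.19461822509766), 0.40867358446121216))

[... 628 characters left out ...]
61 [255.9, 208.1] [ 0.56  -0.055  0.059]
  fit (0.56, ((558.8742065429688, -53.43568420410156), (252.88136291503906, 156.33609008789062), 87.85698699951172))
mat_top 0.64 [158.9, 235.3] [ 0.54 -0.3   0.01]
  fit None
goblet 0.85 [367.8, 234.1] [0.738 0.182 0.05 ]
  fit (0.79, ((743.0083618164062, 176.40359497070312), (72.19630432128906, 214.2228546142578), 64.87789154052734))
jar 0.8 [253.6, 271.4] [ 0.768 -0.097  0.03 ]
  fit (0.68, ((752.885986328125, -96.9117431640625), (62.35072708129883, 122.17173767089844), 79.60282897949219))
teabowl 0.89 [453.6, 190.7] [0.584 0.524 0.03 ]
  fit (0.76, ((580.6124267578125, 529.5036010742188), (106.44976043701172, 186.8374786376953), 58.4451904296875))
```

View pics/top0.png

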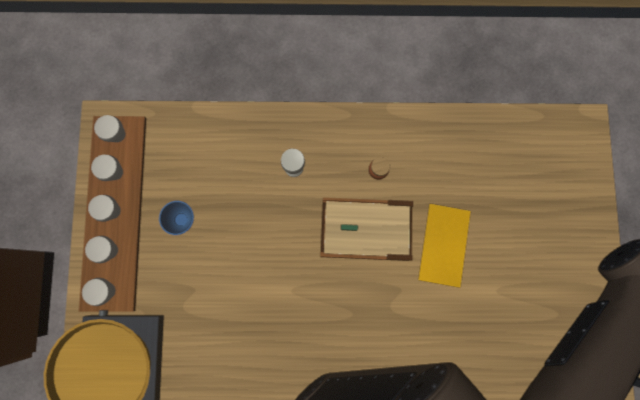

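View pics/scene0.png

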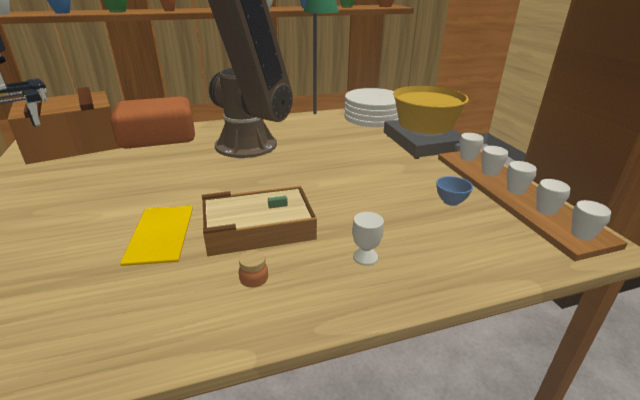

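The top view shows the box at cols 321–412, rows 199–261. The groove roofs are at its right end (cols 387–412), so box +y is about world +y. The green handle is at (349,227), the mat at (445,245), the jar at (378,168) and the goblet at (292,160). The scene view agrees.

Emit:
{"api": "arm_command", "payload": {"delta_pos": [[0, 0, 0], [0, 0, 0], [0, 0, 0], [0, 0, 0], [0, 0, 0], [0, 0, 0], [0, 0, 0], [0, 0, 0], [0, 0, 0], [0, 0, 0], [0, 0, 0]], "delta_rot": [[-0.11, 0, 0], [-0.11, 0, 0], [-0.11, 0, 0], [-0.11, 0, 0], [-0.11, 0, 0], [-0.11, 0, 0], [-0.11, 0, 0], [-0.11, 0, 0], [-0.11, 0, 0], [-0.11, 0, 0], [0, 0, 0]], "grip": [0, 0, 0, 0, 0, 0, 0, 0, 0, 0, 0]}}

```text
clock: 2.22
position: [0.2695, -0.6188, 0.2265]
tool_rot: [-1.204, 1.212, 1.205]
force: [0.4, -0.2, 0.5]
finger_gap: 0.0875
```

```bash
cat >> h.py <<'E'
def pose():
    s=state(); M=Rn.from_rotvec(s["tool_rot"]).as_matrix(); return np.array(s["position"]),M,s
def go(target,head=None):
    """print shift in tool axes (mm), turns (rad) so that x is down and y has heading 'head' deg"""
    p,M,s=pose(); d=np.array(target)-p
    h=np.degrees(np.arctan2(M[1,1],M[0,1]))
    print("t %.2f pos"%s["clock"],p.round(4),"head %.2f"%h,"gap %.4f"%s["finger_gap"],"F",np.round(s["force"],1),"j6 %.2f"%s["joints"][5])
    print("shift now-axes mm",(M.T@d*1000).round(1))
    if head is not None:
        a=np.radians(head); y=np.array([np.cos(a),np.sin(a),0]); x=np.array([0,0,-1.]); T=np.array([x,y,np.cross(x,y)]).T
        print("turn",Rn.from_matrix(M.T@T).as_rotvec().round(4)," shift after turn",(T.T@d*1000).round(1))
E
python3 - <<'E'
from h import *
for n in("top","scene"):
    c=cam(n); hsv=cv2.cvtColor(np.array(c["image"]),cv2.COLOR_RGB2HSV)
    m=cv2.inRange(hsv,(60,60,20),(95,255,160)); 
    u,v=(349,227) if n=="top" else (278,202)
    w=np.zeros_like(m); w[v-15:v+15,u-22:u+22]=m[v-15:v+15,u-22:u+22]
    k,l,st,ce=cv2.connectedComponentsWithStats(w); i=1+st[1:,4].argmax(); print(n,st[i],ce[i],ray(c,ce[i],.083).round(4),ray(c,ce[i],.075).round(4))
    for q in("box","lid_handle"): print(boxfit(c,q,n,.06))
go((.565,.005,.15),178.5)
E
```

```text
top [342 225  15   5  56] [349.28571429 227.25      ] [0.5636 0.0006 0.083 ] [ 5.643e-01 -1.000e-04  7.500e-02]
(0.72, ((563.77783203125, -51.30755615234375), (271.6783752441406, 180.7318115234375), 87.6613540649414))
(0.89, ((562.829345703125, -51.79826354980469), (250.59268188476562, 155.8125), 87.76905822753906))
scene [269 197  17   4  39] [276.74358974 198.38461538] [ 5.675e-01 -5.000e-04  8.300e-02] [0.5541 0.002  0.075 ]
(0.89, ((591.7476806640625, -52.99574279785156), (272.99505615234375, 281.15521240234375), 87.824462890625))
(0.85, ((561.1419677734375, -53.66331481933594), (252.14195251464844, 155.22854614257812), 87.54023742675781))
t 2.52 pos [ 0.2695 -0.6188  0.2265] head 179.21 gap 0.0876 F [ 0.1 -0.1 -0.5] j6 0.86
shift now-axes mm [  76.5 -286.9  627.9]
turn [ 0.0123  0.     -0.0001]  shift after turn [  76.5 -279.1  631.4]
```

Emit:
{"api": "arm_command", "payload": {"delta_pos": [[0, -15, 33], [0, -15, 33], [0, -15, 33], [0, -15, 33], [0, -15, 33], [0, -15, 33], [0, -15, 33], [0, -15, 33], [0, -15, 33], [0, -15, 33], [0, -15, 33], [0, -15, 33]], "delta_rot": [[0.02, 0, 0], [0, 0, 0], [0, 0, 0], [0, 0, 0], [0, 0, 0], [0, 0, 0], [0, 0, 0], [0, 0, 0], [0, 0, 0], [0, 0, 0], [0, 0, 0], [0, 0, 0]], "grip": [0, 0, 0, 0, 0, 0, 0, 0, 0, 0, 0, 0]}}

```text
clock: 3.52
position: [0.4705, -0.2205, 0.2257]
tool_rot: [-1.162, 1.239, 1.16]
force: [0.8, -1.0, -0.5]
finger_gap: 0.0878
```

Emit:
{"api": "arm_command", "payload": {"delta_pos": [[5, -15, 32], [10, -15, 32], [10, -15, 32], [10, -15, 32], [10, -15, 32], [10, -15, 32], [5, 0, 0], [0, 0, 0]], "delta_rot": [[0, 0, 0], [0, 0, 0], [0, 0, 0], [0, 0, 0], [0, 0, 0], [0, 0, 0], [0, 0, 0], [0, 0, 0]], "grip": [0, 0, 0, 0, 0, 0, 0, 0]}}

```text
clock: 4.18
position: [0.5816, -0.0182, 0.167]
tool_rot: [-1.163, 1.234, 1.149]
force: [-0.3, 0.5, -0.4]
finger_gap: 0.0874
```

```bash
python3 - <<'E'
from h import *
c=cam("scene"); save(c,"s1",(180,120,380,270),3)
go((.564,.002,.064),178)
E
```

```text
t 4.23 pos [ 0.5819 -0.0184  0.1675] head 175.98 gap 0.0874 F [ 1.  -0.3 -0.3] j6 -0.38
shift now-axes mm [103.3  20.4  19.1]
turn [-0.0352 -0.      0.0117]  shift after turn [103.5  18.6  19.8]
```

View pics/s1.png

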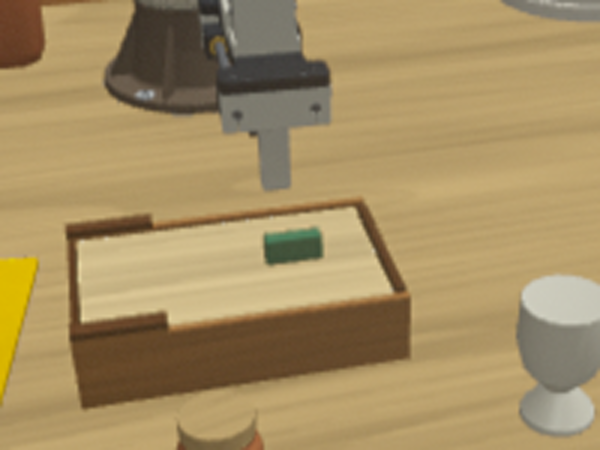

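The gripper hangs above and just behind the green handle, which is at crop pixel (293,245). The lid is closed.

Emit:
{"api": "arm_command", "payload": {"delta_pos": [[0, 19, 20], [25, 0, 0], [25, 0, 0], [25, 0, 0], [10, 0, 0], [0, 0, 0]], "delta_rot": [[-0.035, 0, 0.012], [0, 0, 0], [0, 0, 0], [0, 0, 0], [0, 0, 0], [0, 0, 0]], "grip": [120, 120, 120, 120, 120, 120]}}

```text
clock: 4.73
position: [0.5656, -0.0001, 0.0854]
tool_rot: [-1.181, 1.221, 1.174]
force: [-1.2, 0.2, -0.2]
finger_gap: 0.0533
```

```bash
python3 - <<'E'
from h import *
go((.564,.002,.064),178)
E
```

```text
t 4.73 pos [ 5.656e-01 -1.000e-04  8.540e-02] head 177.63 gap 0.0533 F [-1.2  0.2 -0.2] j6 -0.39
shift now-axes mm [21.4  1.9  2. ]
turn [-0.0064  0.0019  0.0082]  shift after turn [21.4  1.7  2.1]
```

Emit:
{"api": "arm_command", "payload": {"delta_pos": [[10, 2, 2], [10, 0, 0], [1, 0, 0], [0, 0, 0], [0, 0, 0], [0, 0, 0], [0, 0, 0], [0, 0, 0], [0, 0, 0], [0, 0, 0]], "delta_rot": [[-0.006, 0, 0.008], [0, 0, 0], [0, 0, 0], [0, 0, 0], [0, 0, 0], [0, 0, 0], [0, 0, 0], [0, 0, 0], [0, 0, 0], [0, 0, 0]], "grip": [120, 120, 120, 255, 255, 255, 255, 255, 255, 255], "grip_force": 40}}

```text
clock: 5.57
position: [0.5668, 0.0011, 0.0683]
tool_rot: [-1.182, 1.219, 1.179]
force: [0.2, 0.0, -1.4]
finger_gap: 0.0157
```

```bash
python3 - <<'E'
from h import *
go((.564,.002,.064),178)
E
```

```text
t 5.57 pos [0.5668 0.0011 0.0683] head 177.88 gap 0.0157 F [ 0.2  0.  -1.4] j6 -0.38
shift now-axes mm [4.3 2.8 0.8]
turn [-0.0022  0.0035  0.0065]  shift after turn [4.3 2.8 0.8]
```

Emit:
{"api": "arm_command", "payload": {"delta_pos": [[-4, 0, 0], [-4, 0, 0], [-4, 0, 0], [-2, 0, 0], [0, 0, 0], [0, 0, 0]], "delta_rot": [[0, -0.02, 0], [0, -0.02, 0], [0, -0.02, 0], [0, -0.01, 0], [0, 0, 0], [0, 0, 0]], "grip": [255, 255, 255, 255, 255, 255]}}

```text
clock: 6.07
position: [0.5656, 0.001, 0.0819]
tool_rot: [-1.13, 1.166, 1.213]
force: [-0.6, 0.6, -1.9]
finger_gap: 0.0155
```

```bash
python3 - <<'E'
from h import *
c=cam("scene"); save(c,"s2",(180,120,380,270),3)
go((.564,.002,.08),178)
E
```

```text
t 6.12 pos [0.5655 0.0011 0.0818] head 177.91 gap 0.0158 F [-0.   0.4 -1.6] j6 -0.27
shift now-axes mm [1.9 1.5 0.8]
turn [-0.0013  0.0758  0.0044]  shift after turn [1.8 1.5 0.9]
```

View pics/s2.png

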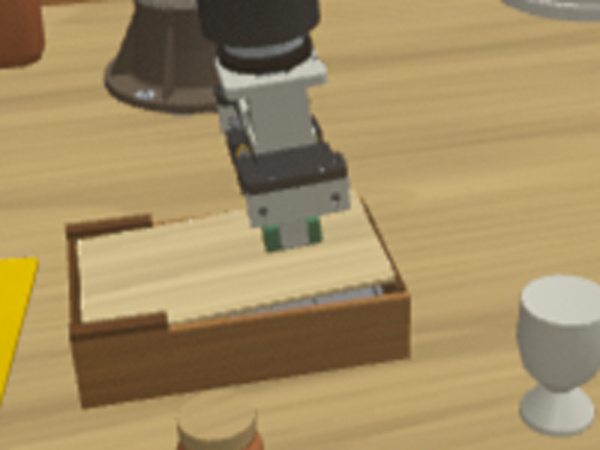

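The lid's front is raised: the grey tray shows under its front edge at crop (340,298), and the rear is still in the grooves. Next I slide it part-way.

Emit:
{"api": "arm_command", "payload": {"delta_pos": [[0.8, 0, 11], [0.8, 0, 11], [0.8, 0, 11], [0.8, 0, 8], [0, 0, 0], [0, 0, 0]], "delta_rot": [[0, 0, 0], [0, 0, 0], [0, 0, 0], [0, 0, 0], [0, 0, 0], [0, 0, 0]], "grip": [255, 255, 255, 255, 255, 255]}}

```text
clock: 6.62
position: [0.5663, 0.0471, 0.0806]
tool_rot: [-1.132, 1.168, 1.215]
force: [-0.0, -0.7, -1.1]
finger_gap: 0.0158
```

```bash
python3 - <<'E'
from h import *
c=cam("scene"); save(c,"s3",(180,120,380,270),3)
go((.564,.002,.08),178)
E
```

```text
t 6.67 pos [0.5664 0.047  0.0806] head 178.00 gap 0.0157 F [-0.3  1.  -1.9] j6 -0.36
shift now-axes mm [ -2.7   0.8 -45. ]
turn [0.0002 0.0738 0.0029]  shift after turn [  0.6   0.8 -45.1]
```

View pics/s3.png

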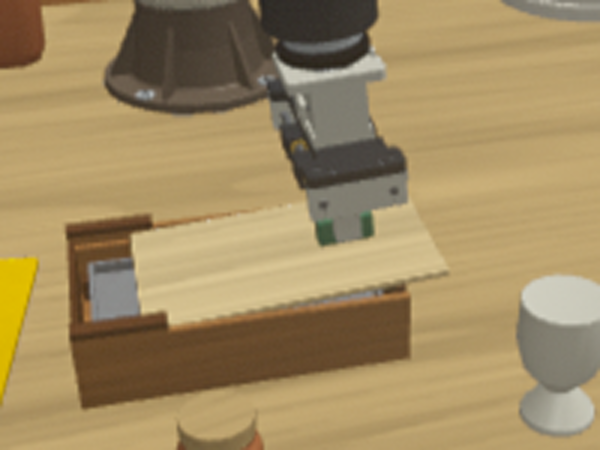

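The lid is about 46 mm out, its rear still under the groove roofs and its front over the lip (crop 440,275). Now I slide it free and lift.

Emit:
{"api": "arm_command", "payload": {"delta_pos": [[0.8, 0, 11], [0.8, 0, 11], [0.8, 0, 11], [0.8, 0, 11], [0.5, 0, 8], [-10, 0, 0], [-15, 0, 0], [-15, 0, 0], [-15, 0, 0], [-10, 0, 0], [0, 0, 0]], "delta_rot": [[0, 0, 0], [0, 0, 0], [0, 0, 0], [0, 0, 0], [0, 0, 0], [0, 0, 0], [0, 0.02, 0], [0, 0.02, 0], [0, 0.02, 0], [0, 0.01, 0], [0, 0, 0]], "grip": [255, 255, 255, 255, 255, 255, 255, 255, 255, 255, 255]}}

```text
clock: 7.58
position: [0.5676, 0.1021, 0.1497]
tool_rot: [-1.185, 1.224, 1.183]
force: [1.0, -0.0, -2.9]
finger_gap: 0.0157
```

```bash
python3 - <<'E'
from h import *
c=cam("scene"); save(c,"s4",(180,80,420,260),2.5)
go((.56,.33,.035),178)
E
```

```text
t 7.63 pos [0.5673 0.1021 0.1488] head 178.05 gap 0.0155 F [-0.3 -0.1 -1.6] j6 -0.55
shift now-axes mm [113.9  15.2 227.5]
turn [0.0008 0.0002 0.001 ]  shift after turn [113.8  15.3 227.5]
```

View pics/s4.png

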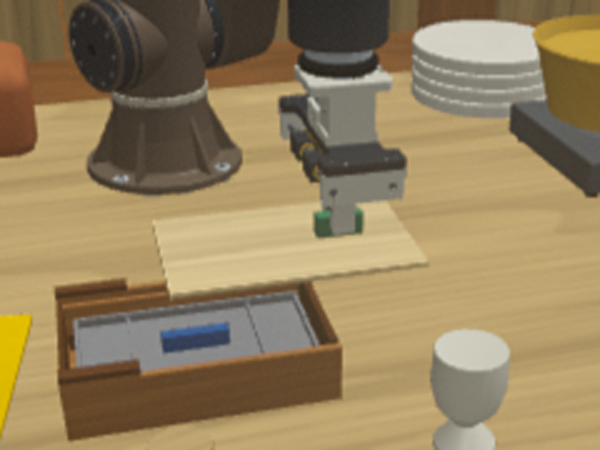

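The lid is free and held level (crop 290,245). The tray with its blue bar shows in the box at (195,337).

Emit:
{"api": "arm_command", "payload": {"delta_pos": [[0, 3, 25], [0, 3, 30], [0, 3, 30], [0, 3, 30], [0, 3, 30], [0, 0, 30], [0, 0, 30], [10, 0, 15], [25, 0, 0], [25, 0, 0], [25, 0, 0], [15, 0, 0]], "delta_rot": [[0, 0, 0], [0, 0, 0], [0, 0, 0], [0, 0, 0], [0, 0, 0], [0, 0, 0], [0, 0, 0], [0, 0, 0], [0, 0, 0], [0, 0, 0], [0, 0, 0], [0, 0, 0]], "grip": [255, 255, 255, 255, 255, 255, 255, 255, 255, 255, 255, 255]}}

```text
clock: 8.63
position: [0.557, 0.3333, 0.0412]
tool_rot: [-1.174, 1.223, 1.186]
force: [-1.2, -0.4, -2.6]
finger_gap: 0.0157
```

```bash
python3 - <<'E'
from h import *
go((.56,.33,.017),178)
E
```

```text
t 8.63 pos [0.557  0.3333 0.0412] head 177.78 gap 0.0157 F [-1.2 -0.4 -2.6] j6 -0.87
shift now-axes mm [24.2 -3.1 -3.4]
turn [-0.0038  0.0083 -0.0021]  shift after turn [24.2 -3.1 -3.2]
```

Emit:
{"api": "arm_command", "payload": {"delta_pos": [[8, 0, 0], [8, 0, 0], [5, 0, 0], [3, 0, 0], [1, 0, 0], [0, 0, 0]], "delta_rot": [[0, 0.008, 0], [0, 0, 0], [0, 0, 0], [0, 0, 0], [0, 0, 0], [0, 0, 0]], "grip": [255, 255, 255, 255, 255, 255]}}

```text
clock: 9.13
position: [0.5554, 0.3313, 0.0165]
tool_rot: [-1.182, 1.234, 1.183]
force: [-1.1, 0.8, -1.9]
finger_gap: 0.0155
```

```bash
python3 - <<'E'
from h import *
go((.56,.33,.015),178)
E
```

```text
t 9.13 pos [0.5554 0.3313 0.0165] head 177.84 gap 0.0155 F [-1.1  0.8 -1.9] j6 -0.87
shift now-axes mm [ 1.5 -4.7 -1.2]
turn [-0.0027 -0.0042 -0.0053]  shift after turn [ 1.5 -4.7 -1.2]
```

Emit:
{"api": "arm_command", "payload": {"delta_pos": [[1.5, 0, 0], [1, 0, 0], [0, 0, 0], [0, 0, 0], [0, 0, 0], [0, 0, 0], [0, 0, 0], [0, 0, 0]], "delta_rot": [[0, 0, 0], [0, 0, 0], [0, 0, 0], [0, 0, 0], [0, 0, 0], [0, 0, 0], [0, 0, 0], [0, 0, 0]], "grip": [255, 255, 255, 150, 120, 120, 120, 120]}}

```text
clock: 9.8
position: [0.557, 0.3318, 0.0149]
tool_rot: [-1.181, 1.23, 1.182]
force: [0.3, 0.4, 0.6]
finger_gap: 0.0425
```

Emit:
{"api": "arm_command", "payload": {"delta_pos": [[-15, 0, 0], [-30, 0, 0], [-40, 0, 0], [-40, 0, 0], [-40, 0, 0], [0, 0, -40], [0, 0, -40], [0, 0, -40], [0, 0, -40], [0, 0, -40], [0, 0, -10], [0, 0, 0]], "delta_rot": [[0, 0, 0], [0, 0, 0], [0, 0, 0], [0, 0, 0], [0, 0, 0], [0, 0, 0], [0, 0, 0], [0, 0, 0], [0, 0, 0], [0, 0, 0], [0, 0, 0], [0, 0, 0]], "grip": [120, 120, 120, 120, 120, 120, 120, 120, 120, 120, 120, 120]}}

```text
clock: 10.8
position: [0.5494, 0.1156, 0.1901]
tool_rot: [-1.188, 1.226, 1.182]
force: [-0.1, 0.4, -0.8]
finger_gap: 0.0462
```

```bash
cat >> h.py <<'E'
def blob(c,lo,hi,zs,minA=15,roi=None):
    hsv=cv2.cvtColor(np.array(c["image"]),cv2.COLOR_RGB2HSV); m=cv2.inRange(hsv,lo,hi)
    if roi: w=np.zeros_like(m); x0,y0,x1,y1=roi; w[y0:y1,x0:x1]=m[y0:y1,x0:x1]; m=w
    k,l,st,ce=cv2.connectedComponentsWithStats(m)
    for i in range(1,k):
        if st[i,4]>=minA:
            v,u=np.nonzero(l==i); P=np.array([ray(c,p,zs)[:2] for p in zip(u,v)]); ev,V=np.linalg.eigh(np.cov(P.T)); a=np.degrees(np.arctan2(V[1,1],V[0,1]))%180
            print("  blob A",st[i,4],"px",ce[i].round(1),"world",P.mean(0).round(4),"dir %.1f"%a,"len %.3f"%np.sqrt(12*ev[1]))
E
python3 - <<'E'
from h import *
for n in("top","scene"):
    c=cam(n); save(c,n+"5",(180,80,420,260) if n=="scene" else (260,150,480,300),2.5)
    for q,z in(("tray_handle",.05),("lid_handle",.006),("box",.06),("mat_top",.01)):
        b=nets.boxes_of(q,n); print(n,q,[(d["confidence"],d["centre"],ray(c,d["centre"],z).round(3)) for d in b[:2]]," fit",boxfit(c,q,n,z))
    print("blue"); blob(c,(105,100,30),(125,255,255),.049)
go((.562,-.052,.1),178)
E
```

```text
top tray_handle [(0.82, [366.6, 230.5], array([ 0.557, -0.054,  0.05 ])), (0.32, [383.4, 204.1], array([ 0.637, -0.106,  0.05 ]))]  fit (0.93, ((562.201904296875, -48.88037109375), (241.1774139404297, 138.4200439453125), 87.82061004638672))
top lid_handle []  fit (0.84, ((592.139404296875, 331.7945861816406), (80.47895812988281, 134.77764892578125), 0.2338394969701767))
top box [(0.78, [384.3, 209.6], array([ 0.619, -0.107,  0.06 ]))]  fit (0.76, ((561.9259643554688, -53.66047668457031), (268.9456787109375, 180.94595336914062), 88.46145629882812))
top mat_top [(0.66, [442.2, 246.2], array([ 0.513, -0.29 ,  0.01 ]))]  fit (0.67, ((519.4859619140625, -295.48046875), (134.75326538085938, 244.37001037597656), 79.8158950805664))
blue
  blob A 383 px [182.8 218.7] world [0.5906 0.4956] dir 172.0 len 0.068
  blob A 102 px [364.7 229.2] world [ 0.5611 -0.0482] dir 88.0 len 0.067
scene tray_handle [(0.86, [256.3, 213.5], array([ 0.572, -0.056,  0.05 ]))]  fit (0.59, ((566.1353149414062, -52.96266174316406), (237.75917053222656, 115.2853775024414), 87.85700988769531))
scene lid_handle [(0.92, [372.6, 202.8], array([0.543, 0.284, 0.006]))]  fit (0.68, ((555.4105834960938, 274.2386779785156), (256.4439392089844, 167.52871704101562), 87.62654113769531))
scene box [(0.84, [253.4, 230.0], array([ 0.657, -0.077,  0.06 ]))]  fit (0.84, ((590.67333984375, -53.36643981933594), (271.69598388671875, 284.91778564453125), 87.52340698242188))
scene mat_top [(0.83, [160.7, 234.6], array([ 0.538, -0.295,  0.01 ]))]  fit (0.8, ((526.029541015625, -297.9106140136719), (134.81439208984375, 250.334228515625), 80.60516357421875))
blue
  blob A 182 px [257.4 214.1] world [ 0.5741 -0.0537] dir 91.3 len 0.065
t 11.70 pos [0.5497 0.1181 0.1896] head 178.25 gap 0.0463 F [-0.4  0.1 -0.1] j6 -0.59
shift now-axes mm [  90.2  -17.5 -169.3]
turn [ 0.0044 -0.0035  0.0006]  shift after turn [  89.6  -18.3 -169.5]
```

View pics/top5.png

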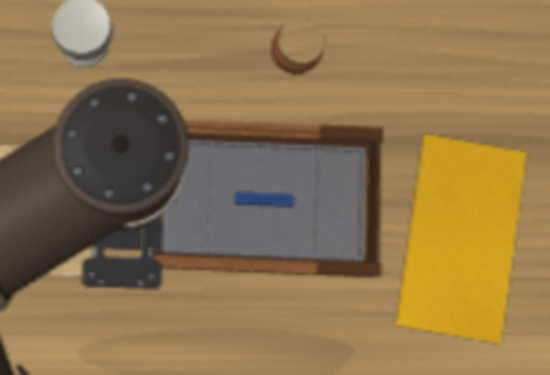

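The tray bar is at crop (265,200), centred in the box, and the lid lies to the left. I'll grasp the tray bar.

Emit:
{"api": "arm_command", "payload": {"delta_pos": [[0, -3, -30], [0, -3, -35], [0, -4, -35], [0, -4, -35], [0, -4, -30], [25, 0, -3], [30, 0, 0], [30, 0, 0], [25, 0, 0], [0, 0, 0]], "delta_rot": [[0, 0, 0], [0, 0, 0], [0, 0, 0], [0, 0, 0], [0, 0, 0], [0, 0, 0], [0, 0, 0], [0, 0, 0], [0, 0, 0], [0, 0, 0]], "grip": [120, 120, 120, 120, 120, 120, 120, 120, 120, 120]}}

```text
clock: 12.53
position: [0.5668, -0.0589, 0.0803]
tool_rot: [-1.194, 1.217, 1.178]
force: [-1.2, 0.0, 0.3]
finger_gap: 0.0462
```

```bash
python3 - <<'E'
from h import *
go((.562,-.050,.034),178)
E
```

```text
t 12.53 pos [ 0.5668 -0.0589  0.0803] head 178.28 gap 0.0462 F [-1.2  0.   0.3] j6 -0.28
shift now-axes mm [46.2  5.6  8.9]
turn [ 0.005  -0.0018  0.0108]  shift after turn [46.3  5.1  8.7]
```

Emit:
{"api": "arm_command", "payload": {"delta_pos": [[0, 5, 9], [15, 0, 0], [15, 0, 0], [11, 0, 0], [4, 0, 0], [0, 0, 0], [0, 0, 0], [0, 0, 0], [0, 0, 0], [0, 0, 0], [0, 0, 0]], "delta_rot": [[0.005, 0, 0.01], [0, 0, 0], [0, 0, 0], [0, 0, 0], [0, 0, 0], [0, 0, 0], [0, 0, 0], [0, 0, 0], [0, 0, 0], [0, 0, 0], [0, 0, 0]], "grip": [120, 120, 120, 120, 120, 255, 255, 255, 255, 255, 255], "grip_force": 40}}

```text
clock: 13.45
position: [0.5668, -0.0465, 0.0435]
tool_rot: [-1.189, 1.22, 1.178]
force: [-0.4, 0.1, -2.1]
finger_gap: 0.0134
```

```bash
python3 - <<'E'
from h import *
go((.562,-.050,.034),178)
E
```

```text
t 13.45 pos [ 0.5668 -0.0465  0.0435] head 178.07 gap 0.0134 F [-0.4  0.1 -2.1] j6 -0.30
shift now-axes mm [ 9.4  4.7 -3.6]
turn [ 0.0013 -0.001   0.0084]  shift after turn [ 9.5  4.6 -3.7]
```

Emit:
{"api": "arm_command", "payload": {"delta_pos": [[0, 0, 0], [0, 0, 0], [5, 2, -3], [5, 0, 0], [2, 0, 0], [0, 0, 0], [0, 0, 0], [0, 0, 0], [0, 0, 0], [0, 0, 0]], "delta_rot": [[0, 0, 0], [0, 0, 0], [0, 0, 0], [0, 0, 0], [0, 0, 0], [0, 0, 0], [0, 0, 0], [0, 0, 0], [0, 0, 0], [0, 0, 0]], "grip": [170, 170, 170, 170, 170, 255, 255, 255, 255, 255]}}

```text
clock: 14.28
position: [0.5652, -0.05, 0.0307]
tool_rot: [-1.189, 1.219, 1.177]
force: [-0.7, -0.2, 0.5]
finger_gap: 0.0134
```

Emit:
{"api": "arm_command", "payload": {"delta_pos": [[-5, 0, 0], [-8, 0, 0], [-15, 0, 0], [-25, 0, 0], [-30, 0, 0], [-30, 0, 0], [-20, 0, 0], [0, 0, 0]], "delta_rot": [[0, 0, 0], [0, 0, 0], [0, 0, 0], [0, 0, 0], [0, 0, 0], [0, 0, 0], [0, 0, 0], [0, 0, 0]], "grip": [255, 255, 255, 255, 255, 255, 255, 255]}}

```text
clock: 14.95
position: [0.5608, -0.0504, 0.1707]
tool_rot: [-1.187, 1.225, 1.181]
force: [0.8, 0.4, -1.3]
finger_gap: 0.0138
```

```bash
python3 - <<'E'
from h import *
c=cam("scene"); save(c,"s6",(80,60,400,280),2)
go((.48,-.53,.1),178)
E
```

```text
t 15.00 pos [ 0.5601 -0.0504  0.1692] head 178.00 gap 0.0139 F [-0.2 -0.4 -1.8] j6 -0.30
shift now-axes mm [  70.    63.5 -482. ]
turn [-0.     -0.002   0.0015]  shift after turn [  69.2   63.4 -482.1]
```

View pics/s6.png

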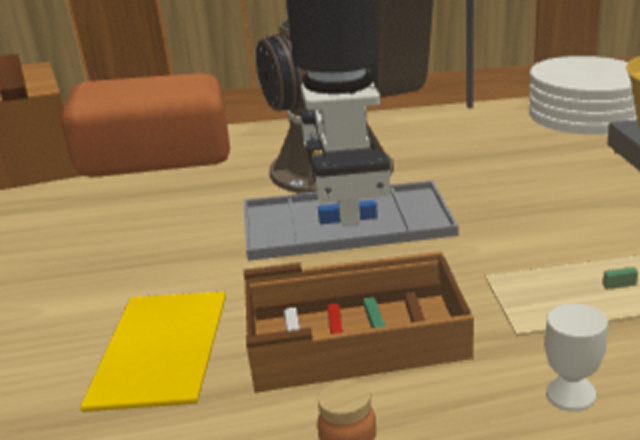

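The tray is held level. Four tools lie in the box: white (292,320), red (335,320), green (373,312) and brown (414,306). I'll put the tray beyond the mat.

Emit:
{"api": "arm_command", "payload": {"delta_pos": [[0, 4, -25], [0, 5, -36], [0, 5, -36], [0, 5, -36], [0, 5, -36], [0, 5, -36], [0, 5, -36], [0, 5, -36], [0, 5, -36], [0, 5, -36], [0, 5, -36], [0, 5, -36]], "delta_rot": [[0, 0, 0], [0, 0, 0], [0, 0, 0], [0, 0, 0], [0, 0, 0], [0, 0, 0], [0, 0, 0], [0, 0, 0], [0, 0, 0], [0, 0, 0], [0, 0, 0], [0, 0, 0]], "grip": [255, 255, 255, 255, 255, 255, 255, 255, 255, 255, 255, 255]}}

```text
clock: 16.0
position: [0.4781, -0.4767, 0.158]
tool_rot: [-1.179, 1.222, 1.203]
force: [0.8, -0.6, -1.7]
finger_gap: 0.0135
```

Emit:
{"api": "arm_command", "payload": {"delta_pos": [[0, 3, -30], [0, 0, -20], [20, 0, 0], [25, 0, 0], [25, 0, 0], [0, 0, 0]], "delta_rot": [[0, 0, 0], [0, 0, 0], [0, 0, 0], [0, 0, 0], [0, 0, 0], [0, 0, 0]], "grip": [255, 255, 255, 255, 255, 255]}}

```text
clock: 16.5
position: [0.4641, -0.535, 0.0758]
tool_rot: [-1.161, 1.229, 1.204]
force: [-1.2, 0.9, -4.3]
finger_gap: 0.014
```

```bash
python3 - <<'E'
from h import *
go((.48,-.53,.02),178)
E
```

```text
t 16.50 pos [ 0.4641 -0.535   0.0758] head 177.91 gap 0.0140 F [-1.2  0.9 -4.3] j6 0.55
shift now-axes mm [ 55.6 -16.8   4.7]
turn [-0.0016  0.0154 -0.0198]  shift after turn [ 55.8 -15.7   5.5]
```

Emit:
{"api": "arm_command", "payload": {"delta_pos": [[5, -14, 5], [15, 0, 0], [15, 0, 0], [14, 0, 0], [8, 0, 0], [0, 0, 0]], "delta_rot": [[0, 0.015, -0.02], [0, 0, 0], [0, 0, 0], [0, 0, 0], [0, 0, 0], [0, 0, 0]], "grip": [255, 255, 255, 255, 255, 255]}}

```text
clock: 17.0
position: [0.4766, -0.5284, 0.0154]
tool_rot: [-1.177, 1.228, 1.189]
force: [0.5, 0.8, -2.4]
finger_gap: 0.0135
```

```bash
python3 - <<'E'
from h import *
go((.48,-.53,.006),178)
E
```

```text
t 17.00 pos [ 0.4766 -0.5284  0.0154] head 177.94 gap 0.0135 F [ 0.5  0.8 -2.4] j6 0.53
shift now-axes mm [ 9.4 -3.5 -1.5]
turn [-0.0011  0.0036 -0.006 ]  shift after turn [ 9.4 -3.5 -1.4]
```

Emit:
{"api": "arm_command", "payload": {"delta_pos": [[4, 0, 0], [4, 0, 0], [2, 0, 0], [0, 0, 0], [0, 0, 0]], "delta_rot": [[0, 0.004, -0.006], [0, 0, 0], [0, 0, 0], [0, 0, 0], [0, 0, 0]], "grip": [255, 255, 255, 255, 255]}}

```text
clock: 17.42
position: [0.4777, -0.5291, 0.0077]
tool_rot: [-1.186, 1.226, 1.18]
force: [0.8, -0.4, -2.1]
finger_gap: 0.0137
```

```bash
python3 - <<'E'
from h import *
go((.48,-.53,.006),178)
E
```

```text
t 17.42 pos [ 0.4777 -0.5291  0.0077] head 177.99 gap 0.0137 F [ 0.8 -0.4 -2.1] j6 0.53
shift now-axes mm [ 1.7 -2.3 -0.8]
turn [-0.0002 -0.0027  0.0026]  shift after turn [ 1.7 -2.3 -0.8]
```

Emit:
{"api": "arm_command", "payload": {"delta_pos": [[1.5, 0, 0], [1, 0, 0], [0, 0, 0], [0, 0, 0], [0, 0, 0], [0, 0, 0], [-10, 0, 0], [-30, 0, 0], [-40, 0, 0], [-40, 0, 0], [-40, 0, 0], [0, 0, 0]], "delta_rot": [[0, 0, 0], [0, 0, 0], [0, 0, 0], [0, 0, 0], [0, 0, 0], [0, 0, 0], [0, 0, 0], [0, 0, 0], [0, 0, 0], [0, 0, 0], [0, 0, 0], [0, 0, 0]], "grip": [255, 255, 255, 150, 130, 130, 130, 130, 130, 130, 130, 130]}}

```text
clock: 18.42
position: [0.4767, -0.5296, 0.1759]
tool_rot: [-1.188, 1.228, 1.181]
force: [0.8, -1.7, 2.3]
finger_gap: 0.0425
```

Emit:
{"api": "arm_command", "payload": {"delta_pos": [[0, 0, 0], [0, 0, 0], [0, 0, 0], [0, 0, 0], [0, 0, 0], [0, 0, 0], [0, 0, 0], [0, 0, 0], [0, 0, 0], [0, 0, 0], [0, 0, 0], [0, 0, 0]], "delta_rot": [[0.12, 0, 0], [0.12, 0, 0], [0.12, 0, 0], [0.12, 0, 0], [0.12, 0, 0], [0.12, 0, 0], [0.12, 0, 0], [0.12, 0, 0], [0.12, 0, 0], [0.12, 0, 0], [0.12, 0, 0], [0.12, 0, 0]], "grip": [150, 150, 150, 150, 150, 150, 150, 150, 150, 150, 150, 150]}}

```text
clock: 19.42
position: [0.4793, -0.5324, 0.1958]
tool_rot: [-0.049, 1.551, 0.017]
force: [0.2, -1.0, 0.9]
finger_gap: 0.0363
```

```bash
python3 - <<'E'
from h import *
B={"tool_a_mid":((0,150,90),(8,255,255)),"tool_b_mid":((65,80,30),(95,255,255))}
for n in("top","scene"):
    c=cam(n); save(c,n+"7",(200,190,340,280) if n=="scene" else (300,180,440,280),5)
    for q,z in(("tray_handle",.014),("tool_a_mid",.02),("tool_b_mid",.02),("tool_c_mid",.02),("tool_d_mid",.02),("mat_top",.01)):
        b=nets.boxes_of(q,n); print(n,q,[(d["confidence"],d["centre"],ray(c,d["centre"],z).round(3)) for d in b[:2]]," fit",boxfit(c,q,n,z))
go((.562,-.052,.1),88)
E
```

```text
top tray_handle [(0.72, [488.2, 251.0], array([ 0.498, -0.43 ,  0.014])), (0.49, [356.3, 235.9], array([ 0.543, -0.026,  0.014]))]  fit (0.79, ((482.06903076171875, -444.61114501953125), (86.6441879272461, 138.98472595214844), 84.3766098022461))
top tool_a_mid [(0.73, [376.4, 233.7], array([ 0.55 , -0.087,  0.02 ]))]  fit (0.51, ((565.9398193359375, -78.08687591552734), (18.43834114074707, 108.16777801513672), 86.60824584960938))
top tool_b_mid [(0.57, [353.2, 235.1], array([ 0.545, -0.016,  0.02 ])), (0.29, [340.9, 225.6], array([0.574, 0.021, 0.02 ]))]  fit (0.61, ((562.910888671875, -21.78554916381836), (18.454376220703125, 107.30408477783203), 89.4277572631836))
top tool_c_mid [(0.19, [488.1, 251.4], array([ 0.497, -0.428,  0.02 ]))]  fit (0.46, ((564.1382446289062, 29.24126625061035), (16.15540885925293, 104.69835662841797), 86.46638488769531))
top tool_d_mid [(0.75, [390.4, 237.0], array([ 0.54, -0.13,  0.02]))]  fit (0.56, ((555.52978515625, -130.4519805908203), (21.4512882232666, 104.17589569091797), 88.78389739990234))
top mat_top [(0.79, [443.5, 244.4], array([ 0.518, -0.29
[... 869 characters left out ...]
0.02 ]))]  fit (0.55, ((545.2671508789062, 27.368961334228516), (18.152437210083008, 71.7152099609375), 86.2916488647461))
scene tool_d_mid [(0.58, [251.8, 269.7], array([ 0.75 , -0.099,  0.02 ])), (0.39, [224.1, 218.2], array([ 0.523, -0.136,  0.02 ]))]  fit None
scene mat_top [(0.65, [161.0, 235.9], array([ 0.544, -0.295,  0.01 ])), (0.46, [56.4, 239.6], array([ 0.486, -0.539,  0.01 ]))]  fit (0.74, ((526.9732666015625, -299.41900634765625), (134.2540740966797, 252.34661865234375), 79.39706420898438))
t 20.72 pos [ 0.4792 -0.5323  0.1947] head 92.77 gap 0.0363 F [ 0.6 -0.  -0.4] j6 -0.96
shift now-axes mm [ 87.2 477.5 104.3]
turn [0.0834 0.0192 0.0192]  shift after turn [ 94.7 482.9  66. ]
```

View pics/top7.png

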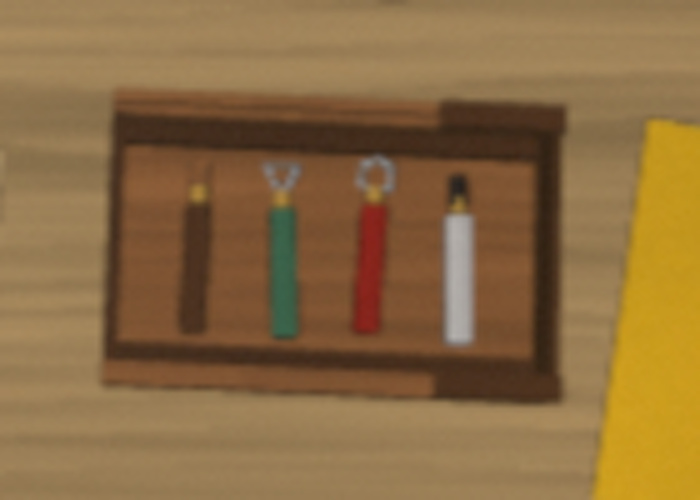

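All four tools are clear in the top crop, heads to world +x: white (459,278), red (370,270), green (284,272) and brown (195,268).

```bash
python3 - <<'E'
from h import *
c=cam("top")
for n,a,b in(("w",(459,213),(459,343)),("r",(374,207),(367,332)),("g",(283,207),(286,337)),("b",(198,203),(192,333))):
    A=ray(c,(300+a[0]/5-.5,180+a[1]/5-.5),.022);B=ray(c,(300+b[0]/5-.5,180+b[1]/5-.5),.022)
    d=A-B; print(n,((A+B)/2).round(4),"len",np.linalg.norm(d).round(3),"jaw head %.1f"%(90+np.degrees(np.arctan2(d[1],d[0]))))
go((.54,-.13,.15),88)
E
```

```text
w [ 0.5458 -0.1324  0.022 ] len 0.079 jaw head 88.8
r [ 0.5508 -0.0784  0.022 ] len 0.077 jaw head 85.9
g [ 0.5491 -0.0258  0.022 ] len 0.079 jaw head 90.8
b [0.5514 0.0288 0.022 ] len 0.079 jaw head 87.1
t 20.77 pos [ 0.4793 -0.5323  0.1947] head 92.77 gap 0.0361 F [ 0.6 -0.9 -0.4] j6 -0.96
shift now-axes mm [ 38.2 399.7  79.4]
turn [0.0835 0.0192 0.0192]  shift after turn [ 44.7 404.1  46.7]
```

Emit:
{"api": "arm_command", "payload": {"delta_pos": [[0, 0, 0], [0, 38, 5], [0, 38, 5], [0, 38, 5], [0, 38, 5], [0, 38, 5], [0, 38, 5], [0, 38, 5], [0, 38, 5], [0, 38, 5], [15, 38, 5], [30, 20, 3]], "delta_rot": [[0.08, 0.019, 0.019], [0, 0, 0], [0, 0, 0], [0, 0, 0], [0, 0, 0], [0, 0, 0], [0, 0, 0], [0, 0, 0], [0, 0, 0], [0, 0, 0], [0, 0, 0], [0, 0, 0]], "grip": [150, 150, 150, 150, 150, 150, 150, 150, 150, 150, 150, 150]}}

```text
clock: 21.77
position: [0.5515, -0.1249, 0.1533]
tool_rot: [0.034, 1.56, -0.034]
force: [1.7, -0.1, -0.5]
finger_gap: 0.0364
```

```bash
python3 - <<'E'
from h import *
go((.546,-.1324,.08),88.5)
E
```

```text
t 21.77 pos [ 0.5515 -0.1249  0.1533] head 87.49 gap 0.0364 F [ 1.7 -0.1 -0.5] j6 -1.74
shift now-axes mm [73.2 -7.8 -5.9]
turn [-0.0176  0.0102 -0.0003]  shift after turn [73.3 -7.7 -5.3]
```

Emit:
{"api": "arm_command", "payload": {"delta_pos": [[0, -8, -6], [25, 0, 0], [25, 0, 0], [25, 0, 0], [25, 0, 0], [12, 0, 0], [0, 0, 0]], "delta_rot": [[-0.018, 0.01, 0], [0, 0, 0], [0, 0, 0], [0, 0, 0], [0, 0, 0], [0, 0, 0], [0, 0, 0]], "grip": [150, 150, 150, 150, 150, 150, 150]}}

```text
clock: 22.35
position: [0.5458, -0.1251, 0.0349]
tool_rot: [0.013, 1.569, -0.011]
force: [0.0, -0.5, -0.3]
finger_gap: 0.0362
```

```bash
python3 - <<'E'
from h import *
go((.546,-.1324,.009),88.5)
E
```

```text
t 22.35 pos [ 0.5458 -0.1251  0.0349] head 89.14 gap 0.0362 F [ 0.  -0.5 -0.3] j6 -1.71
shift now-axes mm [25.9 -7.4  0.2]
turn [ 0.0112  0.0016 -0.0014]  shift after turn [25.9 -7.3  0.4]
```

Emit:
{"api": "arm_command", "payload": {"delta_pos": [[0, -7, 0], [9, -1, 0], [9, 0, 0], [7, 0, 0], [2, 0, 0], [0, 0, 0]], "delta_rot": [[0.01, 0, 0], [0, 0, 0], [0, 0, 0], [0, 0, 0], [0, 0, 0], [0, 0, 0]], "grip": [150, 150, 150, 150, 150, 150]}}

```text
clock: 22.85
position: [0.5481, -0.1343, 0.0085]
tool_rot: [0.021, 1.564, -0.019]
force: [1.2, -0.5, 0.5]
finger_gap: 0.0361
```

```bash
python3 - <<'E'
from h import *
go((.546,-.1324,.009),88.5)
E
```

```text
t 22.85 pos [ 0.5481 -0.1343  0.0085] head 88.51 gap 0.0361 F [ 1.2 -0.5  0.5] j6 -1.70
shift now-axes mm [-0.5  1.9 -2.1]
turn [ 0.0001  0.0062 -0.0014]  shift after turn [-0.5  1.9 -2.1]
```

Emit:
{"api": "arm_command", "payload": {"delta_pos": [[0, 0, 0], [0, 0, 0], [0, 0, 0], [0, 0, 0], [-15, 0, 0], [-30, 0, 0], [-35, 0, 0], [-20, 0, 0], [0, 0, 0]], "delta_rot": [[0, 0, 0], [0, 0, 0], [0, 0, 0], [0, 0, 0], [0, 0, 0], [0, 0, 0], [0, 0, 0], [0, 0, 0], [0, 0, 0]], "grip": [255, 255, 255, 255, 255, 255, 255, 255, 255], "grip_force": 40}}

```text
clock: 23.6
position: [0.5464, -0.1343, 0.1124]
tool_rot: [0.021, 1.568, -0.02]
force: [-0.0, -0.6, -1.0]
finger_gap: 0.0156
```

```bash
python3 - <<'E'
from h import *
go((.450,-.317,.03),88)
E
```

```text
t 23.60 pos [ 0.5464 -0.1343  0.1124] head 88.53 gap 0.0156 F [-0.  -0.6 -1. ] j6 -1.70
shift now-axes mm [  82.  -185.1  -92. ]
turn [ 0.0093  0.0029 -0.0007]  shift after turn [  82.4 -185.9  -90. ]
```

Emit:
{"api": "arm_command", "payload": {"delta_pos": [[0, -25, -13], [0, -32, -16], [0, -32, -16], [0, -32, -16], [0, -32, -16], [0, -28, -13], [0, 0, 0], [20, 0, 0], [25, 0, 0], [25, 0, 0], [5, 0, 0], [0, 0, 0]], "delta_rot": [[0, 0, 0], [0, 0, 0], [0, 0, 0], [0, 0, 0], [0, 0, 0], [0, 0, 0], [0, 0, 0], [0, 0, 0], [0, 0, 0], [0, 0, 0], [0, 0, 0], [0, 0, 0]], "grip": [255, 255, 255, 255, 255, 255, 255, 255, 255, 255, 255, 255]}}

```text
clock: 24.6
position: [0.4514, -0.3201, 0.0376]
tool_rot: [0.019, 1.555, -0.019]
force: [0.0, -0.3, 0.4]
finger_gap: 0.0155
```

```bash
python3 - <<'E'
from h import *
go((.450,-.317,.0135),88)
E
```

```text
t 24.60 pos [ 0.4514 -0.3201  0.0376] head 88.63 gap 0.0155 F [ 0.  -0.3  0.4] j6 -1.32
shift now-axes mm [24.   3.1 -1.9]
turn [ 0.0109  0.0161 -0.0001]  shift after turn [24.1  3.1 -1.5]
```

Emit:
{"api": "arm_command", "payload": {"delta_pos": [[9, 2, 0], [9, 0, 0], [6, 0, 0], [1, 0, 0], [0, 0, 0], [0, 0, 0]], "delta_rot": [[0, 0.016, 0], [0, 0, 0], [0, 0, 0], [0, 0, 0], [0, 0, 0], [0, 0, 0]], "grip": [255, 255, 255, 255, 255, 255]}}

```text
clock: 25.1
position: [0.454, -0.318, 0.0137]
tool_rot: [0.015, 1.569, -0.018]
force: [0.7, 0.2, -0.1]
finger_gap: 0.0155
```

```bash
python3 - <<'E'
from h import *
go((.5508,-.0784,.12),86)
E
```

```text
t 25.10 pos [ 0.454  -0.318   0.0137] head 88.78 gap 0.0155 F [ 0.7  0.2 -0.1] j6 -1.34
shift now-axes mm [-106.6  241.4   91.8]
turn [0.0486 0.0013 0.0017]  shift after turn [-106.3  245.7   79.8]
```

Emit:
{"api": "arm_command", "payload": {"delta_pos": [[1, 0, 0], [0, 0, 0], [0, 0, 0], [0, 0, 0], [-10, 0, 0], [-30, 0, 0], [-35, 0, 0], [-30, 0, 0], [0, 0, 0]], "delta_rot": [[0, 0, 0], [0, 0, 0], [0, 0, 0], [0, 0, 0], [0, 0, 0], [0, 0, 0], [0, 0, 0], [0.03, 0, 0], [0.018, 0, 0]], "grip": [255, 150, 150, 150, 150, 150, 150, 150, 150]}}

```text
clock: 25.85
position: [0.4535, -0.3178, 0.1242]
tool_rot: [0.053, 1.57, -0.056]
force: [0.6, -1.1, -0.0]
finger_gap: 0.0363
```

Emit:
{"api": "arm_command", "payload": {"delta_pos": [[0, 28, 9], [0, 36, 12], [0, 36, 12], [0, 36, 12], [0, 36, 12], [0, 36, 12], [0, 32, 9], [0, 0, 0], [0, 0, 0]], "delta_rot": [[0, 0, 0], [0, 0, 0], [0, 0, 0], [0, 0, 0], [0, 0, 0], [0, 0, 0], [0, 0, 0], [0, 0, 0], [0, 0, 0]], "grip": [150, 150, 150, 150, 150, 150, 150, 150, 150]}}

```text
clock: 26.6
position: [0.5561, -0.0749, 0.1355]
tool_rot: [0.058, 1.552, -0.062]
force: [-1.0, 0.3, -0.9]
finger_gap: 0.0361
```

```bash
python3 - <<'E'
from h import *
go((.5508,-.0784,.04),86)
E
```

```text
t 26.60 pos [ 0.5561 -0.0749  0.1355] head 85.62 gap 0.0361 F [-1.   0.3 -0.9] j6 -1.87
shift now-axes mm [95.4 -3.7 -6.6]
turn [-0.0066  0.0176  0.0017]  shift after turn [95.5 -3.9 -5. ]
```

Emit:
{"api": "arm_command", "payload": {"delta_pos": [[5, -4, -5], [25, 0, 0], [28, 0, 0], [25, 0, 0], [15, 0, 0], [0, 0, 0]], "delta_rot": [[-0.006, 0.017, 0.002], [0, 0, 0], [0, 0, 0], [0, 0, 0], [0, 0, 0], [0, 0, 0]], "grip": [150, 150, 150, 150, 150, 150]}}

```text
clock: 27.1
position: [0.5492, -0.0837, 0.0365]
tool_rot: [0.058, 1.568, -0.055]
force: [0.0, 0.1, 0.7]
finger_gap: 0.0364
```

```bash
python3 - <<'E'
from h import *
go((.5508,-.0784,.009),86)
E
```

```text
t 27.10 pos [ 0.5492 -0.0837  0.0365] head 85.87 gap 0.0364 F [0.  0.1 0.7] j6 -1.84
shift now-axes mm [27.6  5.4  1.2]
turn [-0.0023  0.0016 -0.0022]  shift after turn [27.5  5.4  1.3]
```

Combine the final descent, grip and lift.

Emit:
{"api": "arm_command", "payload": {"delta_pos": [[0, 5, 1], [9, 0, 0], [10, 0, 0], [7, 0, 0], [2, 0, 0], [0, 0, 0]], "delta_rot": [[0, 0, 0], [0, 0, 0], [0, 0, 0], [0, 0, 0], [0, 0, 0], [0, 0, 0]], "grip": [150, 150, 150, 150, 150, 150]}}

```text
clock: 27.6
position: [0.5509, -0.0815, 0.0086]
tool_rot: [0.061, 1.567, -0.057]
force: [0.1, 0.4, 0.6]
finger_gap: 0.0361
```

Emit:
{"api": "arm_command", "payload": {"delta_pos": [[0, 0, 0], [0, 0, 0], [0, 0, 0], [0, 0, 0], [-15, 0, 0], [-30, 0, 0], [-35, 0, 0], [-20, 0, 0], [0, 0, 0]], "delta_rot": [[0, 0, 0], [0, 0, 0], [0, 0, 0], [0, 0, 0], [0, 0, 0], [0, 0, 0], [0, 0, 0], [0, 0, 0], [0, 0, 0]], "grip": [255, 255, 255, 255, 255, 255, 255, 255, 255]}}

```text
clock: 28.35
position: [0.5497, -0.0816, 0.1125]
tool_rot: [0.06, 1.57, -0.057]
force: [0.9, 1.2, -0.3]
finger_gap: 0.0154
```

```bash
python3 - <<'E'
from h import *
go((.4616,-.254,.04),86)
E
```

```text
t 28.35 pos [ 0.5497 -0.0816  0.1125] head 85.73 gap 0.0154 F [ 0.9  1.2 -0.3] j6 -1.85
shift now-axes mm [  72.3 -178.6  -75. ]
turn [-0.0047 -0.     -0.0015]  shift after turn [  72.5 -178.1  -75.8]
```

Emit:
{"api": "arm_command", "payload": {"delta_pos": [[0, -25, -10], [0, -31, -13], [0, -31, -13], [0, -31, -13], [0, -31, -13], [0, -26, -11], [0, 0, 0], [20, 0, 0], [25, 0, 0], [20, 0, 0], [5, 0, 0], [0, 0, 0]], "delta_rot": [[0, 0, 0], [0, 0, 0], [0, 0, 0], [0, 0, 0], [0, 0, 0], [0, 0, 0], [0, 0, 0], [0, 0, 0], [0, 0, 0], [0, 0, 0], [0, 0, 0], [0, 0, 0]], "grip": [255, 255, 255, 255, 255, 255, 255, 255, 255, 255, 255, 255]}}

```text
clock: 29.35
position: [0.4633, -0.2568, 0.0428]
tool_rot: [0.059, 1.557, -0.055]
force: [0.5, 0.3, -0.4]
finger_gap: 0.0154
```

```bash
python3 - <<'E'
from h import *
c=cam("scene"); print(boxfit(c,"mat_top","scene",.01)); save(c,"s8",(0,120,320,320),2)
go((.4616,-.254,.0135),86)
E
```

```text
(0.75, ((526.0211791992188, -297.6227111816406), (131.6351776123047, 246.74716186523438), 79.97901916503906))
t 29.45 pos [ 0.4641 -0.2569  0.0441] head 85.85 gap 0.0157 F [-0.4  0.3  0.5] j6 -1.50
shift now-axes mm [30.6  2.6 -3.1]
turn [-0.0026  0.0148 -0.0027]  shift after turn [30.6  2.7 -2.7]
```

View pics/s8.png

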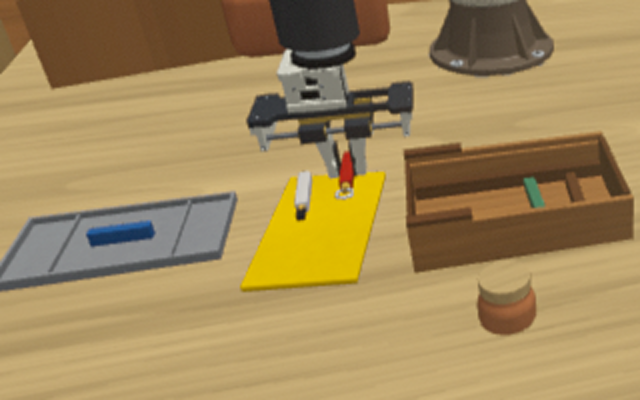

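White lies on the mat at (303,193), red hangs beside it at (346,175), and the tray is flat at (120,240).

Emit:
{"api": "arm_command", "payload": {"delta_pos": [[9, 2, -2], [11, 0, 0], [9, 0, 0], [4, 0, 0], [1, 0, 0], [0, 0, 0]], "delta_rot": [[0, 0.014, 0], [0, 0, 0], [0, 0, 0], [0, 0, 0], [0, 0, 0], [0, 0, 0]], "grip": [255, 255, 255, 255, 255, 255]}}

```text
clock: 29.95
position: [0.4667, -0.2544, 0.0136]
tool_rot: [0.055, 1.563, -0.054]
force: [0.9, -0.8, -0.2]
finger_gap: 0.0156
```

```bash
python3 - <<'E'
from h import *
go((.5491,-.0258,.12),90.5)
E
```

```text
t 29.95 pos [ 0.4667 -0.2544  0.0136] head 86.04 gap 0.0156 F [ 0.9 -0.8 -0.2] j6 -1.51
shift now-axes mm [-105.7  233.8   67.1]
turn [-0.0779  0.0068 -0.0006]  shift after turn [-106.4  227.9   84.4]
```

Emit:
{"api": "arm_command", "payload": {"delta_pos": [[1, 0, 0], [0, 0, 0], [0, 0, 0], [0, 0, 0], [-10, 0, 0], [-30, 0, 0], [-35, 0, 0], [-30, 0, 0], [0, 0, 0]], "delta_rot": [[0, 0, 0], [0, 0, 0], [0, 0, 0], [0, 0, 0], [0, 0, 0], [0, 0, 0], [0, 0, 0], [-0.05, 0.006, 0], [-0.03, 0, 0]], "grip": [255, 150, 150, 150, 150, 150, 150, 150, 150]}}

```text
clock: 30.7
position: [0.4653, -0.2544, 0.1236]
tool_rot: [-0.011, 1.575, 0.011]
force: [1.2, -0.5, 0.6]
finger_gap: 0.036
```

Emit:
{"api": "arm_command", "payload": {"delta_pos": [[0, 26, 9], [0, 33, 12], [0, 33, 12], [0, 33, 12], [0, 33, 12], [0, 33, 12], [0, 30, 9], [0, 0, 0], [0, 0, 0]], "delta_rot": [[0, 0, 0], [0, 0, 0], [0, 0, 0], [0, 0, 0], [0, 0, 0], [0, 0, 0], [0, 0, 0], [0, 0, 0], [0, 0, 0]], "grip": [150, 150, 150, 150, 150, 150, 150, 150, 150]}}

```text
clock: 31.45
position: [0.5458, -0.0232, 0.1358]
tool_rot: [-0.009, 1.56, 0.01]
force: [-0.6, -0.4, -0.5]
finger_gap: 0.0363
```

```bash
python3 - <<'E'
from h import *
go((.5491,-.0258,.04),90.5)
E
```

```text
t 31.45 pos [ 0.5458 -0.0232  0.1358] head 90.70 gap 0.0363 F [-0.6 -0.4 -0.5] j6 -1.88
shift now-axes mm [95.8 -2.7  2.2]
turn [ 0.0034  0.0111 -0.0004]  shift after turn [95.8 -2.6  3.3]
```

Emit:
{"api": "arm_command", "payload": {"delta_pos": [[5, 0, 3], [25, 0, 0], [28, 0, 0], [25, 0, 0], [15, 0, 0], [0, 0, 0]], "delta_rot": [[0.003, 0.011, 0], [0, 0, 0], [0, 0, 0], [0, 0, 0], [0, 0, 0], [0, 0, 0]], "grip": [150, 150, 150, 150, 150, 150]}}

```text
clock: 31.95
position: [0.5509, -0.0267, 0.0373]
tool_rot: [-0.003, 1.567, 0.006]
force: [-0.3, -0.6, 0.3]
finger_gap: 0.036
```

```bash
python3 - <<'E'
from h import *
go((.5491,-.0258,.009),90.5)
E
```

```text
t 31.95 pos [ 0.5509 -0.0267  0.0373] head 90.31 gap 0.0360 F [-0.3 -0.6  0.3] j6 -1.87
shift now-axes mm [28.3  0.8 -1.9]
turn [-0.0034  0.0036 -0.0018]  shift after turn [28.3  0.9 -1.8]
```

Emit:
{"api": "arm_command", "payload": {"delta_pos": [[0, 0, -2], [9, 0, 0], [10, 0, 0], [7, 0, 0], [2, 0, 0], [0, 0, 0]], "delta_rot": [[0, 0, 0], [0, 0, 0], [0, 0, 0], [0, 0, 0], [0, 0, 0], [0, 0, 0]], "grip": [150, 150, 150, 150, 150, 150]}}

```text
clock: 32.45
position: [0.5501, -0.0293, 0.0091]
tool_rot: [0.0, 1.565, 0.003]
force: [-0.5, -0.1, -0.6]
finger_gap: 0.036
```

Emit:
{"api": "arm_command", "payload": {"delta_pos": [[0, 0, 0], [0, 0, 0], [0, 0, 0], [0, 0, 0], [-15, 0, 0], [-30, 0, 0], [-35, 0, 0], [-20, 0, 0], [0, 0, 0]], "delta_rot": [[0, 0, 0], [0, 0, 0], [0, 0, 0], [0, 0, 0], [0, 0, 0], [0, 0, 0], [0, 0, 0], [0, 0, 0], [0, 0, 0]], "grip": [255, 255, 255, 255, 255, 255, 255, 255, 255]}}

```text
clock: 33.2
position: [0.5489, -0.0293, 0.1133]
tool_rot: [-0.002, 1.568, 0.003]
force: [-0.1, -0.7, -0.2]
finger_gap: 0.0154
```

```bash
python3 - <<'E'
from h import *
c=cam("scene"); print(boxfit(c,"mat_top","scene",.01))
go((.5637,-.337,.04),88)
E
```

```text
None
t 33.30 pos [ 0.5473 -0.0294  0.1101] head 90.12 gap 0.0156 F [-1.1  0.7 -0.7] j6 -1.87
shift now-axes mm [  69.9 -307.7   15.9]
turn [ 0.037  -0.0008 -0.0007]  shift after turn [  70.1 -306.8   27.2]
```

Emit:
{"api": "arm_command", "payload": {"delta_pos": [[0, -26, 2], [0, -36, 3], [0, -36, 3], [0, -36, 3], [0, -36, 3], [0, -36, 3], [0, -36, 3], [0, -36, 3], [0, -28, 3], [0, 0, 0], [0, 0, 0]], "delta_rot": [[0.037, 0, 0], [0, 0, 0], [0, 0, 0], [0, 0, 0], [0, 0, 0], [0, 0, 0], [0, 0, 0], [0, 0, 0], [0, 0, 0], [0, 0, 0], [0, 0, 0]], "grip": [255, 255, 255, 255, 255, 255, 255, 255, 255, 255, 255]}}

```text
clock: 34.22
position: [0.5561, -0.3471, 0.0922]
tool_rot: [0.032, 1.592, -0.021]
force: [-0.2, 0.5, -0.1]
finger_gap: 0.0156
```

```bash
python3 - <<'E'
from h import *
c=cam("scene"); print(boxfit(c,"mat_top","scene",.01)); blob(c,(22,180,100),(30,255,255),.01,200)
go((.5637,-.337,.04),88)
E
```

```text
(0.88, ((524.9655151367188, -297.12078857421875), (129.23899841308594, 249.185791015625), 80.11091613769531))
  blob A 2655 px [157.4 238.2] world [ 0.5475 -0.302 ] dir 169.0 len 0.235
t 34.32 pos [ 0.5562 -0.3458  0.0925] head 88.18 gap 0.0157 F [-0.4  0.1  0.4] j6 -1.34
shift now-axes mm [52.4  8.7  8.3]
turn [ 0.0033 -0.0214 -0.0063]  shift after turn [52.5  9.1  7.2]
```

Emit:
{"api": "arm_command", "payload": {"delta_pos": [[0, 9, 7], [15, 0, 0], [22, 0, 0], [22, 0, 0], [12, 0, 0], [4, 0, 0], [0, 0, 0]], "delta_rot": [[0.003, -0.02, -0.006], [0, 0, 0], [0, 0, 0], [0, 0, 0], [0, 0, 0], [0, 0, 0], [0, 0, 0]], "grip": [255, 255, 255, 255, 255, 255, 255]}}

```text
clock: 34.9
position: [0.5649, -0.3277, 0.0148]
tool_rot: [0.02, 1.57, -0.019]
force: [0.6, -0.7, 0.4]
finger_gap: 0.0157
```

```bash
python3 - <<'E'
from h import *
go((.5637,-.337,.0138),88)
E
```

```text
t 34.90 pos [ 0.5649 -0.3277  0.0148] head 88.56 gap 0.0157 F [ 0.6 -0.7  0.4] j6 -1.37
shift now-axes mm [ 1.  -9.4 -1. ]
turn [ 0.0098  0.0003 -0.0007]  shift after turn [ 1.  -9.4 -0.9]
```

Emit:
{"api": "arm_command", "payload": {"delta_pos": [[0, -7, 6], [1.5, 0, 0], [0, 0, 0], [0, 0, 0], [0, 0, 0], [0, 0, 0], [-10, 0, 0], [-30, 0, 0], [-35, 0, 0], [-30, 0, 0], [0, 0, 0]], "delta_rot": [[0, 0, 0], [0, 0, 0], [0, 0, 0], [0, 0, 0], [0, 0, 0], [0, 0, 0], [0, 0, 0], [0, 0, 0], [0, 0, 0], [0.025, 0, 0], [0, 0, 0]], "grip": [255, 255, 255, 150, 150, 150, 150, 150, 150, 150, 150]}}

```text
clock: 35.82
position: [0.5716, -0.3342, 0.1279]
tool_rot: [0.037, 1.569, -0.039]
force: [0.4, 0.0, 0.9]
finger_gap: 0.0362
```

```bash
python3 - <<'E'
from h import *
go((.5514,.0288,.12),87)
E
```

```text
t 35.82 pos [ 0.5716 -0.3342  0.1279] head 87.22 gap 0.0362 F [0.4 0.  0.9] j6 -1.38
shift now-axes mm [  7.6 361.6 -37.8]
turn [0.0039 0.0013 0.0008]  shift after turn [  7.9 361.4 -39.2]
```

Emit:
{"api": "arm_command", "payload": {"delta_pos": [[0, 28, -3], [0, 36, -4], [0, 36, -4], [0, 36, -4], [0, 36, -4], [0, 36, -4], [0, 36, -4], [0, 36, -4], [0, 36, -4], [0, 30, -3], [0, 0, 0], [0, 0, 0]], "delta_rot": [[0, 0, 0], [0, 0, 0], [0, 0, 0], [0, 0, 0], [0, 0, 0], [0, 0, 0], [0, 0, 0], [0, 0, 0], [0, 0, 0], [0, 0, 0], [0, 0, 0], [0, 0, 0]], "grip": [150, 150, 150, 150, 150, 150, 150, 150, 150, 150, 150, 150]}}

```text
clock: 36.82
position: [0.5533, 0.0255, 0.1423]
tool_rot: [0.041, 1.546, -0.041]
force: [1.0, -1.0, -0.8]
finger_gap: 0.0362
```

```bash
python3 - <<'E'
from h import *
go((.5514,.0288,.04),87)
E
```

```text
t 36.82 pos [0.5533 0.0255 0.1423] head 87.00 gap 0.0362 F [ 1.  -1.  -0.8] j6 -2.04
shift now-axes mm [102.3   3.2  -4.6]
turn [-0.0001  0.0246 -0.0002]  shift after turn [102.3   3.2  -2. ]
```

Emit:
{"api": "arm_command", "payload": {"delta_pos": [[5, 3, -2], [25, 0, 0], [30, 0, 0], [28, 0, 0], [17, 0, 0], [0, 0, 0]], "delta_rot": [[0, 0.024, 0], [0, 0, 0], [0, 0, 0], [0, 0, 0], [0, 0, 0], [0, 0, 0]], "grip": [150, 150, 150, 150, 150, 150]}}

```text
clock: 37.32
position: [0.5545, 0.0262, 0.0372]
tool_rot: [0.047, 1.568, -0.041]
force: [-0.2, -0.4, 1.2]
finger_gap: 0.0363
```

```bash
python3 - <<'E'
from h import *
go((.5514,.0288,.009),87)
E
```

```text
t 37.32 pos [0.5545 0.0262 0.0372] head 86.79 gap 0.0363 F [-0.2 -0.4  1.2] j6 -2.02
shift now-axes mm [28.2  2.3 -3.3]
turn [-0.0037  0.0027 -0.0036]  shift after turn [28.2  2.4 -3.2]
```

Emit:
{"api": "arm_command", "payload": {"delta_pos": [[0, 2, -3], [9, 0, 0], [10, 0, 0], [7, 0, 0], [2, 0, 0], [0, 0, 0]], "delta_rot": [[0, 0, 0], [0, 0, 0], [0, 0, 0], [0, 0, 0], [0, 0, 0], [0, 0, 0]], "grip": [150, 150, 150, 150, 150, 150]}}

```text
clock: 37.82
position: [0.5534, 0.0266, 0.0092]
tool_rot: [0.05, 1.566, -0.044]
force: [0.5, -0.2, 0.1]
finger_gap: 0.0363
```

Emit:
{"api": "arm_command", "payload": {"delta_pos": [[0, 0, 0], [0, 0, 0], [0, 0, 0], [0, 0, 0], [-15, 0, 0], [-30, 0, 0], [-35, 0, 0], [-20, 0, 0], [0, 0, 0]], "delta_rot": [[0, 0, 0], [0, 0, 0], [0, 0, 0], [0, 0, 0], [0, 0, 0], [0, 0, 0], [0, 0, 0], [0, 0, 0], [0, 0, 0]], "grip": [255, 255, 255, 255, 255, 255, 255, 255, 255]}}

```text
clock: 38.57
position: [0.5523, 0.0262, 0.1136]
tool_rot: [0.048, 1.569, -0.044]
force: [0.2, 0.8, -0.8]
finger_gap: 0.0156
```

```bash
python3 - <<'E'
from h import *
c=cam("scene"); print(boxfit(c,"mat_top","scene",.01)); blob(c,(22,180,100),(30,255,255),.01,200)
c=cam("top"); print(boxfit(c,"mat_top","top",.01)); blob(c,(22,180,100),(30,255,255),.01,200)
go((.575,-.274,.04),87)
E
```

```text
(0.57, ((524.9541015625, -298.2779235839844), (132.2477264404297, 248.82484436035156), 80.02758026123047))
  blob A 2413 px [158.9 237.4] world [ 0.545  -0.2985] dir 170.5 len 0.241
(0.97, ((517.7879638671875, -295.8278503417969), (130.96983337402344, 238.01805114746094), 80.14034271240234))
  blob A 2399 px [443.8 243.5] world [ 0.5217 -0.2956] dir 170.7 len 0.242
t 38.77 pos [0.5493 0.0254 0.1084] head 86.58 gap 0.0158 F [ 0.1  0.3 -0.3] j6 -2.03
shift now-axes mm [  67.9 -297.4   43.9]
turn [-0.0074 -0.0055 -0.0007]  shift after turn [  68.4 -297.7   41.3]
```

Emit:
{"api": "arm_command", "payload": {"delta_pos": [[-5, -24, 5], [-2, -34, 6], [0, -34, 6], [0, -34, 6], [0, -34, 6], [0, -34, 6], [0, -34, 6], [0, -34, 6], [0, -28, 5], [0, 0, 0], [0, 0, 0]], "delta_rot": [[-0.007, 0, 0], [0, 0, 0], [0, 0, 0], [0, 0, 0], [0, 0, 0], [0, 0, 0], [0, 0, 0], [0, 0, 0], [0, 0, 0], [0, 0, 0], [0, 0, 0]], "grip": [255, 255, 255, 255, 255, 255, 255, 255, 255, 255, 255]}}

```text
clock: 39.68
position: [0.5789, -0.279, 0.0955]
tool_rot: [0.04, 1.605, -0.037]
force: [-0.6, -0.5, -0.7]
finger_gap: 0.0155
```

```bash
python3 - <<'E'
from h import *
go((.585,-.274,.04),87)
E
```

```text
t 39.68 pos [ 0.5789 -0.279   0.0955] head 87.23 gap 0.0155 F [-0.6 -0.5 -0.7] j6 -1.48
shift now-axes mm [55.3  5.2  7.8]
turn [ 0.004  -0.0342 -0.0008]  shift after turn [55.5  5.3  5.8]
```

Emit:
{"api": "arm_command", "payload": {"delta_pos": [[0, 4, 6], [15, 0, 0], [22, 0, 0], [22, 0, 0], [12, 0, 0], [4, 0, 0], [0, 0, 0]], "delta_rot": [[0.004, -0.034, 0], [0, 0, 0], [0, 0, 0], [0, 0, 0], [0, 0, 0], [0, 0, 0], [0, 0, 0]], "grip": [255, 255, 255, 255, 255, 255, 255]}}

```text
clock: 40.27
position: [0.5827, -0.272, 0.0138]
tool_rot: [0.039, 1.577, -0.039]
force: [-2.2, -5.8, 11.5]
finger_gap: 0.0157
```

```bash
python3 - <<'E'
from h import *
go((.585,-.274,.0138),87)
E
```

```text
t 40.27 pos [ 0.5827 -0.272   0.0138] head 87.18 gap 0.0157 F [-2.2 -5.8 11.5] j6 -1.49
shift now-axes mm [ 0.  -1.8  2.4]
turn [ 0.0031 -0.0064  0.0002]  shift after turn [ 0.  -1.8  2.4]
```

Emit:
{"api": "arm_command", "payload": {"delta_pos": [[-0.5, 0, 0], [0, 0, 0], [0, 0, 0], [0, 0, 0], [-10, 0, 0], [-30, 0, 0], [-35, 0, 0], [-35, 0, 0], [-30, 0, 0], [0, 0, 0]], "delta_rot": [[0, 0, 0], [0, 0, 0], [0, 0, 0], [0, 0, 0], [0, 0, 0], [0, 0, 0], [0, 0, 0], [0, 0, 0], [0, 0, 0], [0, 0, 0]], "grip": [255, 150, 150, 150, 150, 150, 150, 150, 150, 150]}}

```text
clock: 41.1
position: [0.5811, -0.2685, 0.1593]
tool_rot: [0.037, 1.587, -0.035]
force: [1.5, -0.7, 1.3]
finger_gap: 0.0361
```

```bash
python3 - <<'E'
from h import *
c=cam("scene"); save(c,"s9",(0,180,320,300),2.5)
print(nets.boxes_of("tray_handle","scene")[:2]); blob(c,(105,100,30),(125,255,255),.022,60)
c=cam("top"); blob(c,(105,100,30),(125,255,255),.022,60)
go((.478,-.53,.15),178)
E
```

```text
[{'centre': [59.1, 241.3], 'confidence': 0.98}]
  blob A 281 px [ 59.8 236.2] world [ 0.4922 -0.527 ] dir 80.1 len 0.072
  blob A 324 px [183.3 218.6] world [0.594  0.5014] dir 173.8 len 0.063
  blob A 104 px [521.8 257.8] world [ 0.4776 -0.5291] dir 87.4 len 0.072
t 41.25 pos [ 0.5779 -0.2672  0.1524] head 87.31 gap 0.0358 F [-1.3  1.5 -0.1] j6 -1.49
shift now-axes mm [   3.6 -267.2  -87.4]
turn [-1.5827 -0.0168 -0.0226]  shift after turn [   2.4   90.7 -266.2]
```

View pics/s9.png

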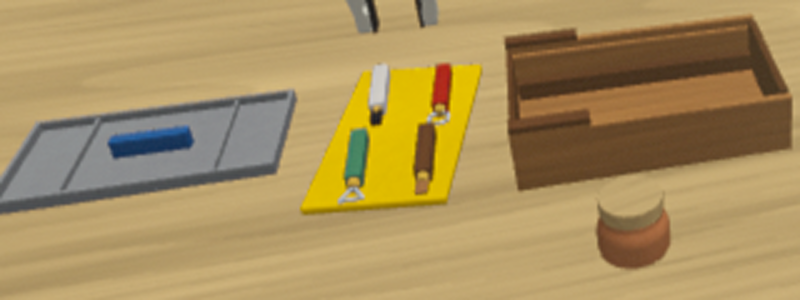

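All four tools lie apart on the mat: white (378,93), red (441,90), green (356,160) and brown (425,155). The box is empty and the tray is at (150,142). I'll fetch the tray.

Emit:
{"api": "arm_command", "payload": {"delta_pos": [[-5, -26, -9], [0, -36, -12], [0, -36, -12], [0, -36, -12], [0, -36, -12], [0, -36, -12], [0, -36, -12], [0, -24, -8], [0, 0, 0]], "delta_rot": [[0, -0.016, -0.02], [0, 0, 0], [0, 0, 0], [0, 0, 0], [0, 0, 0], [0, 0, 0], [0, 0, 0], [0, 0, 0], [0, 0, 0]], "grip": [130, 130, 130, 130, 130, 130, 130, 130, 130]}}

```text
clock: 42.0
position: [0.467, -0.5334, 0.1475]
tool_rot: [0.028, 1.6, -0.036]
force: [-0.0, 1.3, 0.1]
finger_gap: 0.0431
```

Emit:
{"api": "arm_command", "payload": {"delta_pos": [[0, 0, 0], [0, 0, 0], [0, 0, 0], [0, 0, 0], [0, 0, 0], [0, 0, 0], [0, 0, 0], [0, 0, 0], [0, 0, 0], [0, 0, 0], [0, 0, 0], [0, 0, 0]], "delta_rot": [[-0.12, 0, 0], [-0.12, 0, 0], [-0.12, 0, 0], [-0.12, 0, 0], [-0.12, 0, 0], [-0.12, 0, 0], [-0.12, 0, 0], [-0.12, 0, 0], [-0.12, 0, 0], [-0.12, 0, 0], [-0.12, 0, 0], [-0.12, 0, 0]], "grip": [130, 130, 130, 130, 130, 130, 130, 130, 130, 130, 130, 130]}}

```text
clock: 43.0
position: [0.4548, -0.5263, 0.1217]
tool_rot: [-1.075, 1.297, 1.171]
force: [0.1, 0.1, -0.1]
finger_gap: 0.0427
```

```bash
python3 - <<'E'
from h import *
c=cam("scene"); blob(c,(105,100,30),(125,255,255),.022,60,(0,150,200,330))
c=cam("top"); save(c,"top10",(400,190,480,300),6); blob(c,(105,100,30),(125,255,255),.022,30,(460,180,600,340))
go((.478,-.53,.05),178)
E
```

```text
blob A 281 px [ 59.8 236.2] world [ 0.4922 -0.527 ] dir 80.1 len 0.072
t 43.10 pos [ 0.4548 -0.5263  0.1216] head 172.77 gap 0.0429 F [-1.3  0.3 -0.6] j6 0.44
shift now-axes mm [ 69.9 -28.   -1.8]
turn [-0.0917  0.0173 -0.0628]  shift after turn [ 71.6 -23.3  -2.9]
```

View pics/top10.png

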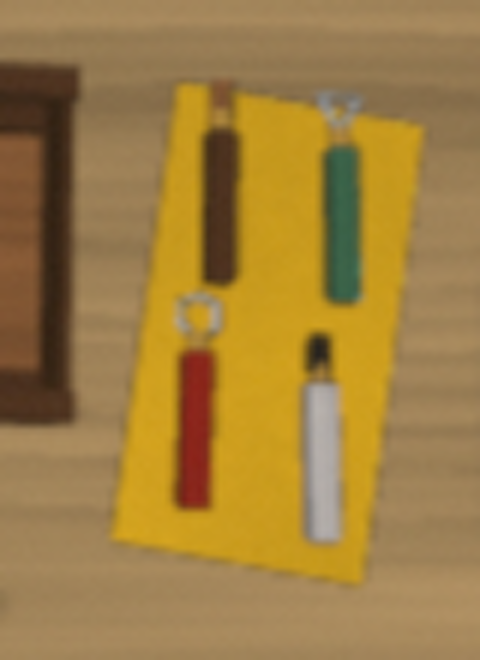

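All four tools lie separately on the mat. Brown (220,205) clears red's loop (198,315).

Emit:
{"api": "arm_command", "payload": {"delta_pos": [[0, 0, 0], [0, -23, -3], [0, 0, 0], [15, 0, 0], [20, 0, 0], [20, 0, 0], [10, 0, 0], [0, 0, 0]], "delta_rot": [[-0.09, 0.017, -0.06], [0, 0, 0], [0, 0, 0], [0, 0, 0], [0, 0, 0], [0, 0, 0], [0, 0, 0], [0, 0, 0]], "grip": [130, 130, 130, 130, 130, 130, 130, 130]}}

```text
clock: 43.77
position: [0.4738, -0.5256, 0.0465]
tool_rot: [-1.147, 1.245, 1.168]
force: [0.6, -0.1, -0.6]
finger_gap: 0.0431
```

```bash
python3 - <<'E'
from h import *
go((.478,-.53,.0065),178)
E
```

```text
t 43.77 pos [ 0.4738 -0.5256  0.0465] head 175.95 gap 0.0431 F [ 0.6 -0.1 -0.6] j6 0.49
shift now-axes mm [39.9 -5.  -4.4]
turn [-0.0358  0.0068 -0.0112]  shift after turn [40.  -4.4 -4.3]
```

Emit:
{"api": "arm_command", "payload": {"delta_pos": [[0, -4, -4], [0, 0, 0], [12, 0, 0], [14, 0, 0], [10, 0, 0], [3, 0, 0], [0, 0, 0]], "delta_rot": [[-0.036, 0.007, -0.011], [-0.006, 0, 0], [0, 0, 0], [0, 0, 0], [0, 0, 0], [0, 0, 0], [0, 0, 0]], "grip": [130, 130, 130, 130, 130, 130, 130]}}

```text
clock: 44.35
position: [0.4774, -0.5297, 0.0043]
tool_rot: [-1.18, 1.228, 1.182]
force: [-0.9, 1.5, 9.0]
finger_gap: 0.0431
```

```bash
python3 - <<'E'
from h import *
go((.478,-.53,.0065),178)
E
```

```text
t 44.35 pos [ 0.4774 -0.5297  0.0043] head 177.79 gap 0.0431 F [-0.9  1.5  9. ] j6 0.53
shift now-axes mm [-2.2 -0.6 -0.3]
turn [-0.0036  0.0001 -0.0018]  shift after turn [-2.2 -0.6 -0.3]
```

Touching the tray floor lightly. I'll back off 2 mm, grip and lift.

Emit:
{"api": "arm_command", "payload": {"delta_pos": [[-2, 0, 0], [0, 0, 0], [0, 0, 0], [0, 0, 0], [0, 0, 0], [0, 0, 0], [-10, 0, 0], [-25, 0, 0], [-40, 0, 0], [-40, 0, 0], [-30, 0, 0], [0, 0, 0]], "delta_rot": [[-0.003, 0, 0], [0, 0, 0], [0, 0, 0], [0, 0, 0], [0, 0, 0], [0, 0, 0], [0, 0, 0], [0, 0, 0], [0, 0, 0], [0, 0, 0], [0, 0, 0], [0, 0, 0]], "grip": [130, 255, 255, 255, 255, 255, 255, 255, 255, 255, 255, 255]}}

```text
clock: 45.35
position: [0.4747, -0.5279, 0.1562]
tool_rot: [-1.172, 1.23, 1.192]
force: [1.0, -1.2, -0.5]
finger_gap: 0.0138
```

```bash
python3 - <<'E'
from h import *
go((.565,-.05,.15),178)
E
```

```text
t 45.35 pos [ 0.4747 -0.5279  0.1562] head 177.85 gap 0.0138 F [ 1.  -1.2 -0.5] j6 0.53
shift now-axes mm [  8.2 -72.4 481. ]
turn [-0.0026  0.0056 -0.0103]  shift after turn [  6.2 -73.6 480.8]
```

Emit:
{"api": "arm_command", "payload": {"delta_pos": [[-5, -4, 26], [-3, -5, 36], [0, -6, 36], [0, -6, 36], [0, -6, 36], [0, -6, 36], [0, -6, 36], [0, -6, 36], [0, -6, 36], [0, -6, 36], [0, -6, 36], [0, -6, 36]], "delta_rot": [[0, 0, 0], [0, 0, 0], [0, 0, 0], [0, 0, 0], [0, 0, 0], [0, 0, 0], [0, 0, 0], [0, 0, 0], [0, 0, 0], [0, 0, 0], [0, 0, 0], [0, 0, 0]], "grip": [255, 255, 255, 255, 255, 255, 255, 255, 255, 255, 255, 255]}}

```text
clock: 46.35
position: [0.5597, -0.0982, 0.174]
tool_rot: [-1.169, 1.231, 1.175]
force: [0.7, 0.2, -1.7]
finger_gap: 0.0138
```

Emit:
{"api": "arm_command", "payload": {"delta_pos": [[0, -3, 30], [0, 0, 12], [0, 0, 0], [0, 0, 0]], "delta_rot": [[0, 0, 0], [0, 0, 0], [0, 0, 0], [0, 0, 0]], "grip": [255, 255, 255, 255]}}

```text
clock: 46.68
position: [0.5653, -0.0469, 0.176]
tool_rot: [-1.175, 1.224, 1.18]
force: [0.1, 0.1, -1.5]
finger_gap: 0.0133
```

```bash
python3 - <<'E'
from h import *
go((.562,-.05,.09),178)
E
```

```text
t 46.68 pos [ 0.5653 -0.0469  0.176 ] head 177.58 gap 0.0133 F [ 0.1  0.1 -1.5] j6 -0.30
shift now-axes mm [86.   3.3 -3.7]
turn [-0.0073  0.0054  0.001 ]  shift after turn [86.   3.2 -3.3]
```

Emit:
{"api": "arm_command", "payload": {"delta_pos": [[0, 3, -3], [0, 0, 0], [20, 0, 0], [25, 0, 0], [22, 0, 0], [10, 0, 0], [0, 0, 0], [0, 0, 0]], "delta_rot": [[-0.007, 0.005, 0.001], [0, 0, 0], [0, 0, 0], [0, 0, 0], [0, 0, 0], [0, 0, 0], [0, 0, 0], [0, 0, 0]], "grip": [255, 255, 255, 255, 255, 255, 255, 255]}}

```text
clock: 47.35
position: [0.5614, -0.0576, 0.0993]
tool_rot: [-1.18, 1.227, 1.175]
force: [0.3, -0.3, -2.7]
finger_gap: 0.0136
```

```bash
python3 - <<'E'
from h import *
c=cam("scene"); save(c,"s11",(180,140,340,270),4)
go((.562,-.05,.033),178)
E
```

```text
t 47.40 pos [ 0.5615 -0.0575  0.0995] head 177.59 gap 0.0136 F [ 0.5 -0.3 -2. ] j6 -0.29
shift now-axes mm [66.5  0.   7.6]
turn [-0.0072 -0.0005  0.0036]  shift after turn [66.5 -0.3  7.6]
```

View pics/s11.png

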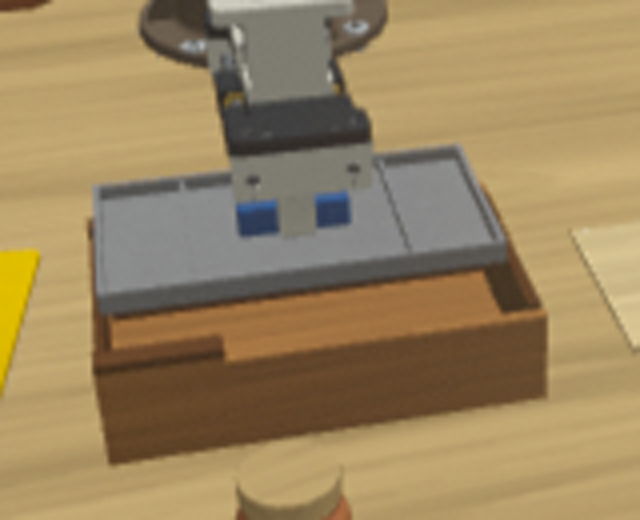

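The tray hovers level over the box and needs about 7 mm to +y.

Emit:
{"api": "arm_command", "payload": {"delta_pos": [[0, 0, 7], [0, 0, 0], [0, 0, 0]], "delta_rot": [[-0.007, 0, 0.003], [0, 0, 0], [0, 0, 0]], "grip": [255, 255, 255]}}

```text
clock: 47.65
position: [0.5636, -0.0503, 0.1025]
tool_rot: [-1.185, 1.222, 1.18]
force: [-0.8, -0.4, -2.4]
finger_gap: 0.0139
```

```bash
python3 - <<'E'
from h import *
go((.562,-.05,.033),178)
E
```

```text
t 47.65 pos [ 0.5636 -0.0503  0.1025] head 177.99 gap 0.0139 F [-0.8 -0.4 -2.4] j6 -0.29
shift now-axes mm [69.5  2.   0.3]
turn [-0.0001  0.0001  0.0046]  shift after turn [69.5  1.6  0.3]
```

Emit:
{"api": "arm_command", "payload": {"delta_pos": [[8, 1, 0], [12, 0, 0], [12, 0, 0], [10, 0, 0], [5, 0, 0], [0, 0, 0]], "delta_rot": [[0, 0, 0.003], [0, 0, 0], [0, 0, 0], [0, 0, 0], [0, 0, 0], [0, 0, 0]], "grip": [255, 255, 255, 255, 255, 255]}}

```text
clock: 48.15
position: [0.5652, -0.0488, 0.0555]
tool_rot: [-1.187, 1.217, 1.18]
force: [-1.1, -0.1, -1.6]
finger_gap: 0.0138
```

```bash
python3 - <<'E'
from h import *
go((.562,-.05,.033),178)
E
```

```text
t 48.15 pos [ 0.5652 -0.0488  0.0555] head 178.11 gap 0.0138 F [-1.1 -0.1 -1.6] j6 -0.29
shift now-axes mm [22.5  3.3 -1.4]
turn [0.002  0.0019 0.008 ]  shift after turn [22.5  3.1 -1.3]
```

Emit:
{"api": "arm_command", "payload": {"delta_pos": [[7, 3, -1], [8, 0, 0], [5, 0, 0], [2, 0, 0], [0, 0, 0]], "delta_rot": [[0, 0.002, 0.008], [0, 0, 0], [0, 0, 0], [0, 0, 0], [0, 0, 0]], "grip": [255, 255, 255, 255, 255]}}

```text
clock: 48.57
position: [0.5628, -0.0496, 0.0333]
tool_rot: [-1.187, 1.224, 1.185]
force: [-0.5, 0.5, 1.5]
finger_gap: 0.0137
```

```bash
python3 - <<'E'
from h import *
go((.562,-.05,.033),178)
E
```

```text
t 48.57 pos [ 0.5628 -0.0496  0.0333] head 178.19 gap 0.0137 F [-0.5  0.5  1.5] j6 -0.29
shift now-axes mm [ 0.3  0.8 -0.5]
turn [ 0.0033 -0.0007  0.0005]  shift after turn [ 0.3  0.8 -0.5]
```

Emit:
{"api": "arm_command", "payload": {"delta_pos": [[1, 0, 0], [0, 0, 0], [0, 0, 0], [0, 0, 0], [0, 0, 0], [-10, 0, 0], [-30, 0, 0], [-40, 0, 0], [-40, 0, 0], [-40, 0, 0], [-30, 0, 0], [0, 0, 0]], "delta_rot": [[0, 0, 0], [0, 0, 0], [0, 0, 0], [0, 0, 0], [0, 0, 0], [0, 0, 0], [0, 0, 0], [0, 0, 0], [0, 0, 0], [0, 0, 0], [0, 0, 0], [0, 0, 0]], "grip": [255, 255, 150, 130, 130, 130, 130, 130, 130, 130, 130, 130]}}

```text
clock: 49.57
position: [0.5621, -0.0507, 0.235]
tool_rot: [-1.189, 1.227, 1.185]
force: [0.8, 0.8, 0.6]
finger_gap: 0.043
```

Emit:
{"api": "arm_command", "payload": {"delta_pos": [[-10, 25, 0], [0, 35, 0], [0, 35, 0], [0, 30, 0], [0, 0, 0], [0, 0, 0]], "delta_rot": [[0, 0, 0], [0, 0, 0], [0, 0, 0], [0, 0, 0], [0, 0, 0], [0, 0, 0]], "grip": [130, 130, 130, 130, 130, 130]}}

```text
clock: 50.07
position: [0.434, -0.0475, 0.2519]
tool_rot: [-1.192, 1.217, 1.178]
force: [2.0, 0.7, 0.5]
finger_gap: 0.0432
```

```bash
python3 - <<'E'
from h import *
c=cam("scene"); save(c,"s12",(80,150,400,310),2.5); 
for q,z in(("tray_handle",.04),("lid_handle",.006),("mat_top",.01)): print(q,boxfit(c,q,"scene",z))
c=cam("top"); blob(c,(105,100,30),(125,255,255),.049,30,(300,180,480,300)); print(boxfit(c,"tray_handle","top",.04),boxfit(c,"mat_top","top",.01))
for q in("goblet","jar","teabowl"): print(q,boxfit(c,q,"top",.05 if q=="goblet" else .03))
go((.5,-.05,.2))
E
```

```text
tray_handle (0.74, ((551.076171875, -51.658546447753906), (239.1660919189453, 116.36980438232422), 86.62020111083984))
lid_handle (0.74, ((687.1292724609375, 202.72549438476562), (77.48577880859375, 231.39805603027344), 63.13587951660156))
mat_top (0.96, ((502.200927734375, -306.09075927734375), (135.4471435546875, 256.91070556640625), 79.98834991455078))
  blob A 91 px [364.4 228.8] world [ 0.5623 -0.0473] dir 89.9 len 0.065
(0.72, ((564.2225952148438, -48.767250061035156), (135.9556884765625, 244.4003448486328), 0.03460049256682396)) (0.74, ((496.38482666015625, -304.3712158203125), (134.68626403808594, 242.811279296875), 80.90054321289062))
goblet (0.68, ((765.7383422851562, 169.9429473876953), (81.18671417236328, 70.19969177246094), 0.39078715443611145))
jar None
teabowl (0.62, ((494.98712158203125, -296.6185302734375), (131.55520629882812, 240.5544891357422), 80.91577911376953))
t 50.57 pos [ 0.4351 -0.0474  0.2502] head 178.13 gap 0.0433 F [-0.3  0.1  0. ] j6 -0.38
shift now-axes mm [ 50.6 -64.6  -0.3]
```

View pics/s12.png

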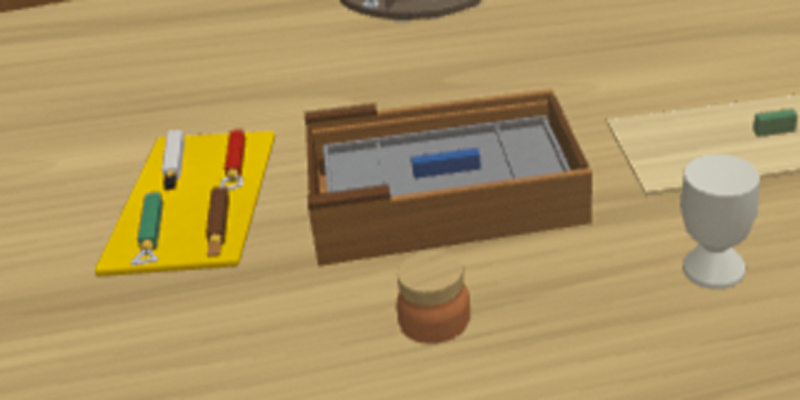

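The tray is in the box at (445,163). The mat has been nudged about 22 mm toward the robot, so I'll check the tools on it.

```bash
python3 - <<'E'
from h import *
c=cam("top"); save(c,"top13",(310,185,480,305),4.5)
f=[]
for _ in range(3): f.append(boxfit(cam("top"),"mat_top","top",.01)[1])
print(f); C=np.mean([x[0] for x in f],0); a=np.radians(80.9-90); u=np.array([np.cos(a),np.sin(a)]); v=np.array([-u[1],u[0]])
cs=cam("scene")
for q in "abcd":
    for n,cc in(("top",c),("scene",cs)):
        m=nets.boxes_of(f"tool_{q}_mid",n)
        for d in m[:1]: p=ray(cc,d["centre"],.022)[:2]*1000; print(q,n,d["confidence"],p.round(0),"mat x,y",round((p-C)@u,1),round((p-C)@v,1))
E
```

```text
[((495.9971923828125, -303.5750427246094), (131.9433135986328, 240.76202392578125), 80.3089370727539), ((496.31768798828125, -302.2843322753906), (131.8313446044922, 239.6984100341797), 80.18914031982422), ((496.9178771972656, -302.5771179199219), (135.1340789794922, 240.63192749023438), 79.43362426757812)]
a top 0.66 [635. -15.] mat x,y 91.0 306.5
a scene 0.75 [ 472. -261.] mat x,y -30.5 37.9
b top 0.47 [ 544. -334.] mat x,y 52.3 -23.2
b scene 0.57 [ 576. -345.] mat x,y 84.9 -28.7
c top 0.46 [ 568. -281.] mat x,y 67.3 33.4
c scene 0.76 [ 580. -281.] mat x,y 79.0 35.0
d top 0.65 [ 434. -326.] mat x,y -57.7 -32.2
d scene 0.74 [ 429. -330.] mat x,y -62.6 -37.5
```

View pics/top13.png

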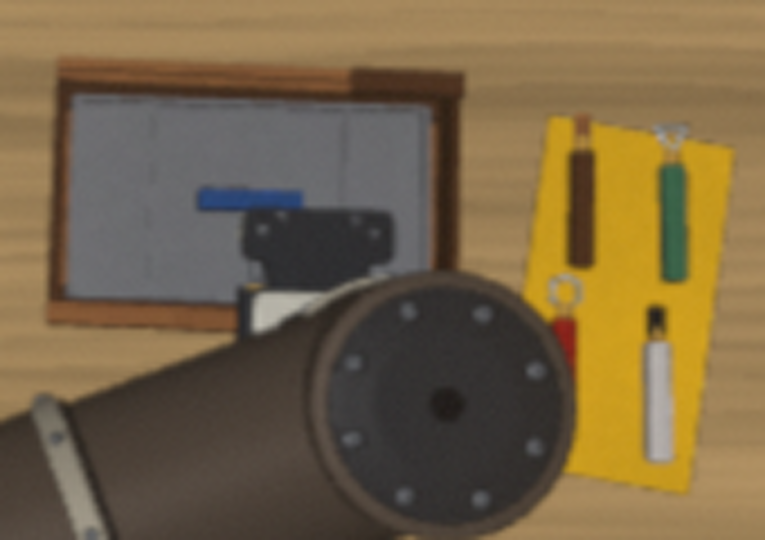

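```bash
python3 - <<'E'
from h import *
c=cam("scene"); blob(c,(105,100,30),(125,255,255),.049,60,(180,150,340,280)); print(nets.boxes_of("lid_handle","scene")[:1])
print(bot.job_done())
E
```

```text
blob A 183 px [257.5 214.3] world [ 0.5748 -0.0536] dir 91.5 len 0.066
[{'centre': [373.1, 203.5], 'confidence': 0.61}]
the job is handed in; nothing more can be done
None
```

I finished the task and handed it in after about 51 s of the 210 s; the hand-in gives no verdict.

- **Lid:** I lifted its front over the lip, slid it out part-way with the rear still in the grooves, and laid it flat beside the box.
- **Tray:** I set it down on the bench, then put it back on its ledges once the box was empty.
- **Tools:** all four were present, and I laid each one separately on the mat.

Last checks:
- **Tray:** the blue bar's image position matches its original seated one to within 0.2 px. In the final top view its axis read about 2° off the box's, but that was a small blob and the tray still sits inside its clearance.
- **Mat and tools:** the mat was knocked about 22 mm towards the robot late in the run. The tools moved with it and stayed well inside its edges. The arm hid part of the red tool in the last top view, so its position there rests on the scene camera. The network's top-view reading for red was a false detection.
- **Lid:** it was last seen lying flat on the bench. One outline fit of it came out wrong because the goblet partly covers it, but its handle showed in the same place.
- **Goblet, jar and bowl:** the goblet's measured position had not changed. The jar stood upright in the last scene picture. The last detections of the jar and tea bowl failed (none for the jar, a wrong one for the bowl), but the arm never worked near either.

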